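# Reset the odd rocker under the sliding cover

### The arm

A 6-joint arm with a two-finger parallel gripper is mounted at the origin on a cart in front of the work surface, level with it; the furniture and walls round the work are solid. World frame = base frame: x ahead of the robot, y to its left, z up, the work surface at z = 0. Lengths are in mm, angles in rad, forces in N, time in s.
With the tool pointing down it reaches from about 250 to 775 mm from the base axis. Payload 8.9 kg.
Tool frame: the origin (TCP) lies midway between the tips of the shut fingers; the grasp point (between the pads) lies pinch_z behind it (pinch_z is the distance from the TCP to the grasp point, in mm); z points along the fingers, y is the direction in which the jaws open and shut (so a half turn about z gives the same grasp; the last joint's range is limited). The gripper opens to 85 mm and grips with 20 to 120 N. Pads are 22 mm wide; open, the fingers measure 114 mm over their backs; the gripper's body (76 mm by 85 mm) begins 54 mm behind the grasp point. The pads swing forward as they close: fully open they stand 13 mm farther back than shut.
Start: joints at [-1.348, 0.291, -0.153, 1.127, 0, 1.431], TCP at [185.83, -491.01, 201.405] pointing down, gripper open.
Joint ranges: [-2.52, 2.52], [-0.91, 1.74], [-1.3, 1.37], [-1.96, 2.02], [-1.52, 1.47], [-3.14, 3.14]. Speed limits (rad/s): [2.22, 2.22, 2.79, 3.14, 3.14, 3.14].

### API

Orientations are given as a 3x3 rotation matrix whose columns are the frame's x, y, z axes.
In Python, from cell import observe, get_image, camera_info, hand_in, pinch_z gives the robot as it stands.
- The arm moves only by the tool apply_moves, never from a script. Its argument "motion" is a list of rows, each an object of numbers: "dx", "dy", "dz": the shift along the tool's x, y, z in m; "twist": the turn about the tool's z in degrees. In form: [{"dx": .., "dy": .., "dz": .., "twist": ..}, ...]. A call has 1 to 12 rows; each row is the pose to reach, as a shift and turn from the pose commanded when the call began, along the tool's axes at that moment; what a row does not reach only later rows make up. A row lasts 1/10 s, in which the tool goes at most 50 mm and 8.59 degrees, less where a joint would pass 70% of its speed; a pose out of reach is approached as far as the arm can. A call with a gripper value outside its range is refused whole. "gripper" is the finger opening in m, from 0 to 0.0854, set as the call begins (left out, the last holds). The fingers move at their own pace and stop on an object; "newtons" is the grip in N (left out, the last holds). Time passes only in rows, so rows that repeat a pose let the fingers close. It gives the time, the measured TCP pose, the force and the opening at its end, in the units of the state.
- observe(): the state, without advancing time (a new reading comes with each control period).
- get_image(name): name is "scene" or "top" or "wrist"; returns the picture (480x640x3 uint8, blue, green, red); there is no depth.
- camera_info(name): a dict with "fx", "fy", "cx", "cy" (pixels), "k1" (the pictures are not rectified: a ray, as slopes to the right and down, at radius r is drawn at 1 + k1 r^2 times it, then the intrinsics apply), "world_from_camera" (4x4, takes a point from camera to world coordinates). Camera axes: x right, y down, z forward; pixel columns grow to the right and rows downward; lengths in mm; the calibration is good to about 2 mm. A picture is of the moment at which its call begins: read the wrist's pose just before it. camera_info takes no time and is no camera call; for the wrist camera it gives the pose at the moment of the call.
- hand_in(): hands the job in, once; it reports no verdict.
The state is a dict: "clock": time; "qpos": joint angles; "joint_velocities": joint speeds; "effort": joint torques, N m; "tcp_pos": TCP position; "eef_rot": TCP orientation; "ft_force": force on the tool from outside, world axes, zero at the start; "ft_torque": the same for the moment, N m; "gripper_width": finger opening in mm.
Only numpy, scipy, OpenCV 4.12 (cv2) and the standard library are available. Lean on these libraries where they do the work, as an engineer would, in place of code of your own. Each camera call takes 0.05 s, during which the arm holds its last target.

### The job

Slide the flush cover of the grey control box fully open and leave it open. Then, holding the marker as a stylus, press the one rocker switch that is set the other way so that all four rockers match, without flipping the other three and without touching the switches with the fingers. Finally stand the marker upright in its block again, and leave the loose bearings on the table where they lie.

Things in the scene. Friction and masses are not known exactly. Their poses are not given: they have to be found in the camera images.
- control_box: grey metal control box, 108 x 244 x 50 mm (its x, y, z), fixed to the table; origin at the centre of its underside, z up. Two connectors stick out 21 mm from its back (+x) face. In its top a channel 64 mm wide runs along its y axis; in its right half (-y) the channel is a well 106 mm long (box y -110 to -4 mm) holding four rocker switches side by side; in its left half it is a shallow deck, on which the open cover parks
- cover (a joint): position of the cover in m: 0 shut, grows as it slides along the box's +y (to the left seen from the robot at box yaw 0), 0.108 at the open end stop. It may start up to 12 mm ajar, slides with about 1.5 N of dry friction plus slight damping, and stays where it is left
- cover_mid (a point): centre of the upper face of the cover: flat aluminium plate, 62 mm (box x) x 110 mm (box y), 5 mm thick, flush with the box's top at 50 mm, without a handle; five to ten newtons of downward press with shut fingertips drags it. Axes as the box's
- rocker_1 (a joint): tilt of rocker 1 in rad about its pivot, parallel to the box's y: -0.25 is its front end (box -x, toward the robot) fully down, +0.25 its rear end (box +x) fully down and its front end up. Stays where it is left; 2 to 3 N at 10 mm from the pivot moves it. At the start one rocker of the four reads about +0.25, the three others about -0.25
- press_1 (a point): fixed point in the box for rocker 1: where the middle of the upper face of the rocker's front half lies when that half is fully down (the face is then level), 30 mm above the table; when that half is up, its face slopes and stands up to about 7 mm higher at its end. The pivot lies 10 mm behind this point (box +x) and 4 mm lower. Grey V-shaped rocker, 16 mm wide (box y), 30 mm long (box x), neighbours 22 mm apart; which rocker sits in which place varies
- rocker_2 (a joint): tilt of rocker 2 in rad about its pivot, parallel to the box's y: -0.25 is its front end (box -x, toward the robot) fully down, +0.25 its rear end (box +x) fully down and its front end up. Stays where it is left; 2 to 3 N at 10 mm from the pivot moves it. At the start one rocker of the four reads about +0.25, the three others about -0.25
- press_2 (a point): fixed point in the box for rocker 2: where the middle of the upper face of the rocker's front half lies when that half is fully down (the face is then level), 30 mm above the table; when that half is up, its face slopes and stands up to about 7 mm higher at its end. The pivot lies 10 mm behind this point (box +x) and 4 mm lower. Grey V-shaped rocker, 16 mm wide (box y), 30 mm long (box x), neighbours 22 mm apart; which rocker sits in which place varies
- rocker_3 (a joint): tilt of rocker 3 in rad about its pivot, parallel to the box's y: -0.25 is its front end (box -x, toward the robot) fully down, +0.25 its rear end (box +x) fully down and its front end up. Stays where it is left; 2 to 3 N at 10 mm from the pivot moves it. At the start one rocker of the four reads about +0.25, the three others about -0.25
- press_3 (a point): fixed point in the box for rocker 3: where the middle of the upper face of the rocker's front half lies when that half is fully down (the face is then level), 30 mm above the table; when that half is up, its face slopes and stands up to about 7 mm higher at its end. The pivot lies 10 mm behind this point (box +x) and 4 mm lower. Grey V-shaped rocker, 16 mm wide (box y), 30 mm long (box x), neighbours 22 mm apart; which rocker sits in which place varies
- rocker_4 (a joint): tilt of rocker 4 in rad about its pivot, parallel to the box's y: -0.25 is its front end (box -x, toward the robot) fully down, +0.25 its rear end (box +x) fully down and its front end up. Stays where it is left; 2 to 3 N at 10 mm from the pivot moves it. At the start one rocker of the four reads about +0.25, the three others about -0.25
- press_4 (a point): fixed point in the box for rocker 4: where the middle of the upper face of the rocker's front half lies when that half is fully down (the face is then level), 30 mm above the table; when that half is up, its face slopes and stands up to about 7 mm higher at its end. The pivot lies 10 mm behind this point (box +x) and 4 mm lower. Grey V-shaped rocker, 16 mm wide (box y), 30 mm long (box x), neighbours 22 mm apart; which rocker sits in which place varies
- marker_mid (a point): centre of the blue capped paint marker, a round rod 16 mm thick and 137 mm long with flat ends, about 20 g; its axis is this point's y axis. At the start it stands upright, its y axis up, in the left (+y) hole of the pen block with its foot 8 mm above the table, so its top is at 145 mm
- pen_block: plain aluminium block, 44 x 76 x 50 mm (its x, y, z), fixed; origin at the centre of its underside. Two upright blind holes 21 mm wide at its y = +16 mm (with the marker) and y = -16 mm (empty), 42 mm deep, with floors 8 mm above the table and 2 mm bevels at the mouths
- bearing_1_mid (a point): centre of a loose steel ball bearing lying flat on the table, 29 mm across, 10 to 12 mm high; a bystander
- bearing_2_mid (a point): centre of a loose steel ball bearing lying flat on the table, 29 mm across, 10 to 12 mm high; a bystander
- bearing_3_mid (a point): centre of a loose steel ball bearing lying flat on the table, 29 mm across, 10 to 12 mm high; a bystander
There are look-alikes about, which are no part of the job. What is meant by the part that bears marker_mid is not green, and is the smaller of those in its own colour. Several things look just like the pen_block: the one meant starts farthest from the robot's base.

How it is judged (in metres and radians):
On the way, in this order (a step that is already met when the one before it is completed fails the run):
1. the cover is slid fully open (within 10 mm of its end stop) (value of joint cover above 0.098 m), for 0.2 s.
2. the marker presses on the rocker that is set the other way (contact force between marker and rocker_3 above 0.5 N), for 0.02 s.
3. the front end of that rocker is fully down, as the others' (value of joint rocker_3 below -0.15 rad), for 0.2 s.
4. the marker stands upright in a hole of its block (z of marker_mid in the frame of pen_block below 0.086 m and x of marker_mid in the frame of pen_block between -0.014 and 0.014 m and y of marker_mid in the frame of pen_block between -0.031 and 0.031 m and angle between marker_mid's own y axis and vertical below 0.25 rad), for 0.2 s.
At the end, for the whole second after the job is handed in: The cover is open to within 10 mm of its end stop; all four rockers have their front ends down (joint below -0.15 rad); the marker stands at rest, upright within 0.25 rad, with its foot within 9 mm of the floor of a hole in its block (all of step 4 and value of joint cover above 0.098 m and value of joint each of rocker_3, rocker_1, rocker_2, rocker_4 below -0.15 rad and linear speed of marker below 0.02 m/s); the robot touches nothing.
It fails at once if another rocker is flipped (past its middle) (value of joint any of rocker_1, rocker_2, rocker_4 above 0 rad).
It fails at once if the fingers press on a rocker (contact force between the fingers and rocker_1 above 0.5 N or contact force between the fingers and rocker_2 above 0.5 N or contact force between the fingers and rocker_3 above 0.5 N or contact force between the fingers and rocker_4 above 0.5 N).
It fails at once if a loose bearing is moved more than 20 mm (distance of any of bearing_1_mid, bearing_2_mid, bearing_3_mid from where it was at the start of the episode above 0.02 m).
It also fails if it takes over 53 s, if anything falls off the work surface, if the arm or the gripper's body presses on something with over 40 N, if the wrist force passes 120 N, or if a joint passes its speed limit or range.

## Working session

There is one attempt and no reset: what is moved stays moved. The work goes in short steps, Python scripts to look and compute and a tool call to move; the robot and the scene stay as the last step left them, time stands still between calls to the robot, and variables do not carry over. Pictures are saved under pics/ and viewed, and the job is handed in when it is done.

Besides the shell and the picture viewer there is one more tool, called after "Emit:" as a command line: name --argument value ..., lists and objects as JSON in quotes. apply_moves: Moves the arm, as the interface text tells. Its arguments: {"type":"object","properties":{"motion":{"type":"array","items":{"type":"object","properties":{"dx":{"type":"number"},"dy":{"type":"number"},"dz":{"type":"number"},"twist":{"type":"number"}}}},"gripper":{"type":"number"},"newtons":{"type":"number"}},"required":["motion"]}

```bash
mkdir -p pics; ls; python3 - <<'E'
from cell import *
import cv2
print(observe()); print(pinch_z)
for n in ["scene","top","wrist"]:
    print(n,camera_info(n)); cv2.imwrite(f"pics/{n}0.png",get_image(n))
E
```

```text
pics
{'clock': 0.0, 'qpos': array([-1.34831282e+00,  2.91275780e-01, -1.54175820e-01,  1.12664412e+00,
        2.27656355e-05,  1.43147650e+00]), 'joint_velocities': array([-0.00099216, -0.00112579,  0.00061016, -0.00014702, -0.00224557,
        0.00041244]), 'effort': array([ 1.53331846e-03, -5.37145150e+01,  3.31372547e+01,  1.60125556e-02,
       -1.04704473e-04,  1.24139402e-05]), 'tcp_pos': array([ 185.72450389, -490.5394135 ,  200.81617339]), 'eef_rot': array([[ 9.35260064e-01,  3.53961217e-01, -2.64509805e-04],
       [ 3.53961257e-01, -9.35259220e-01,  1.27238894e-03],
       [ 2.02991104e-04, -1.28364079e-03, -9.99999156e-01]]), 'ft_force': array([ 0.08540171, -0.30654835, -0.29566367]), 'ft_torque': array([ 0.02553322, -0.02323615,  0.03448707]), 'gripper_width': 85.1275216736367}
18.700000000000003
scene {'fx': 549.6374664820304, 'fy': 549.6374664820304, 'cx': 322.3703690205788, 'cy': 239.23714323150412, 'k1': -0.05723310795067414, 'world_from_camera': array([[ 8.85254807e-01, -2.67642991e-01,  3.80382908e-01,
         1.13121502e+02],
       [-4.64968042e-01, -4.89319527e
[... 515 characters left out ...]
2,
        -1.23999411e+02],
       [-1.04865316e-02, -1.13142116e-01, -9.93523474e-01,
         1.24987240e+03],
       [ 0.00000000e+00,  0.00000000e+00,  0.00000000e+00,
         1.00000000e+00]])}
wrist {'fx': 411.61186277425145, 'fy': 411.61186277425145, 'cx': 321.793041637778, 'cy': 241.17716021303664, 'k1': -0.09654876909199538, 'world_from_camera': array([[ 3.54473217e-01, -8.87582259e-01, -2.94187818e-01,
         2.60841418e+02],
       [-9.35064300e-01, -3.37100769e-01, -1.09625848e-01,
        -4.62823380e+02],
       [-1.86898231e-03,  3.13943953e-01, -9.49439677e-01,
         3.73276918e+02],
       [ 0.00000000e+00,  0.00000000e+00,  0.00000000e+00,
         1.00000000e+00]])}
```

View pics/scene0.png

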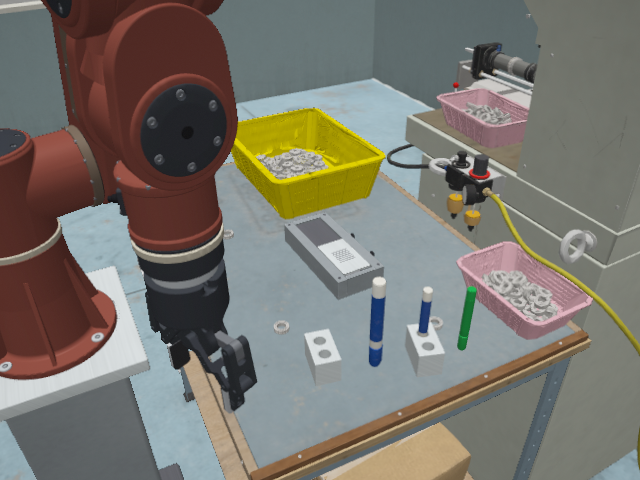

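View pics/top0.png

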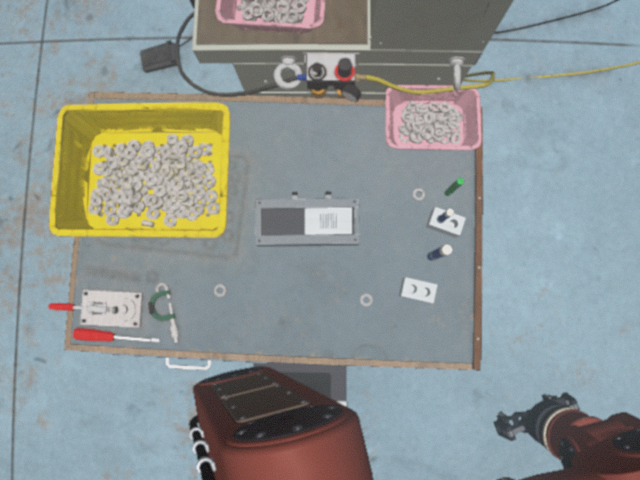

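View pics/wrist0.png

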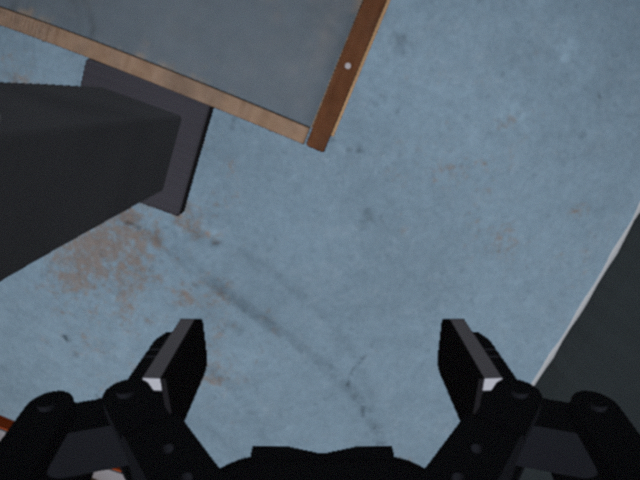

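```bash
cat > h.py <<'E'
import numpy as np, cv2
from cell import *
def ray(n,uv,info=None):
    c=info or camera_info(n); K=np.array([[c['fx'],0,c['cx']],[0,c['fy'],c['cy']],[0,0,1.]])
    d=np.array([c['k1'],0,0,0,0.]); p=cv2.undistortPointsIter(np.array([[uv]],float),K,d,None,None,(3,50,1e-10))[0,0]
    T=np.array(c['world_from_camera']); return T[:3,3],T[:3,:3]@np.array([p[0],p[1],1.])
def onz(n,uv,z,info=None):
    o,d=ray(n,uv,info); return o+d*(z-o[2])/d[2]
def proj(n,P,info=None):
    c=info or camera_info(n);K=np.array([[c['fx'],0,c['cx']],[0,c['fy'],c['cy']],[0,0,1.]])
    T=np.linalg.inv(np.array(c['world_from_camera'])); P=np.atleast_2d(np.array(P,float))
    return cv2.projectPoints(P,cv2.Rodrigues(T[:3,:3])[0],T[:3,3],K,np.array([c['k1'],0,0,0,0.]))[0][:,0]
def crop(src,box,out,s):
    x0,y0,x1,y1=box; im=cv2.imread(src) if isinstance(src,str) else src
    cv2.imwrite(out,cv2.resize(im[y0:y1,x0:x1],None,fx=s,fy=s,interpolation=cv2.INTER_CUBIC))
E
python3 - <<'E'
from h import *
crop('pics/top0.png',(245,185,375,255),'pics/c1.png',6)
crop('pics/top0.png',(390,170,480,310),'pics/c2.png',4)
crop('pics/scene0.png',(280,200,400,300),'pics/c3.png',6)
crop('pics/scene0.png',(290,260,490,390),'pics/c4.png',4)
E
```

```text
(no output)
```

View pics/c1.png

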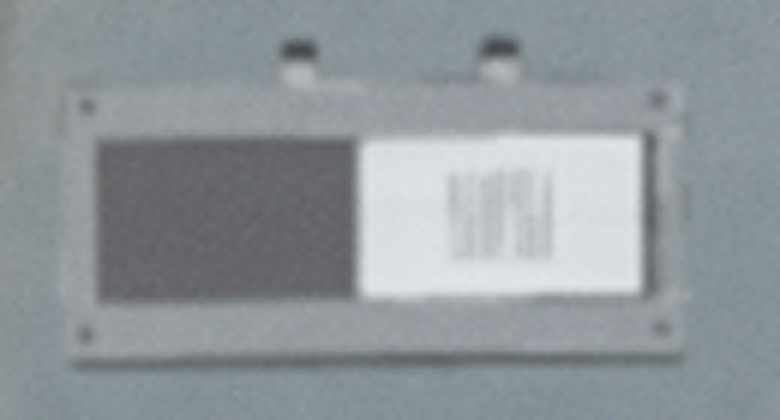

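View pics/c2.png

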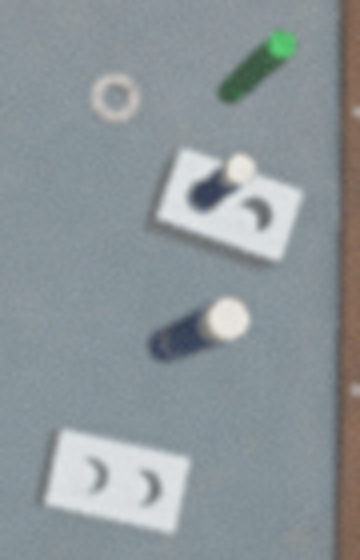

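View pics/c3.png

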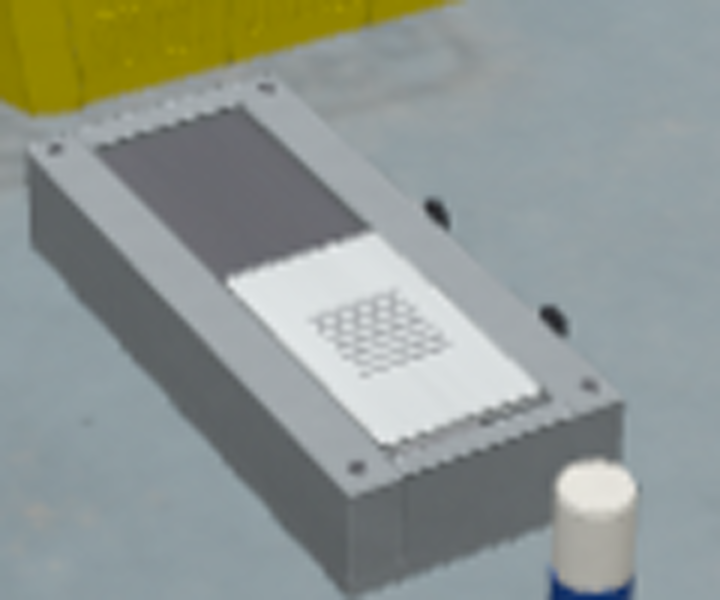

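View pics/c4.png

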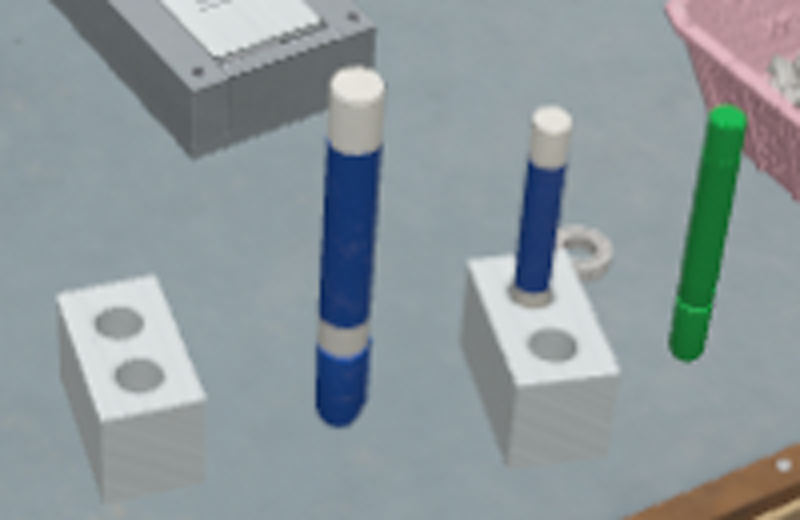

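```bash
python3 - <<'E'
from h import *
im=cv2.imread('pics/top0.png'); g=im.min(2)
def quad(mask,name,z):
    cs,_=cv2.findContours(mask.astype(np.uint8),cv2.RETR_EXTERNAL,cv2.CHAIN_APPROX_NONE)
    for c in cs:
        if cv2.contourArea(c)<120: continue
        r=cv2.minAreaRect(c); b=cv2.boxPoints(r)
        W=np.array([onz('top',p,z) for p in b])
        e=W[1]-W[0]; f=W[2]-W[1]
        print(name,r[0],'ctr',W.mean(0).round(1),'sides',np.linalg.norm(e).round(1),np.linalg.norm(f).round(1),'ang',np.degrees(np.arctan2(e[1],e[0])).round(1),np.degrees(np.arctan2(f[1],f[0])).round(1))
m=np.zeros(g.shape,bool); m[170:320,380:470]=(g[170:320,380:470]>185); quad(m,'block',50)
m=np.zeros(g.shape,bool); m[195:250,300:360]=(g[195:250,300:360]>195); quad(m,'cover',50)
hsvv=im.max(2)
m=np.zeros(g.shape,bool); m[200:242,255:310]=(hsvv[200:242,255:310]<130); quad(m,'deck',50)
for n,p in dict(s1=(86,106),s2=(86,334),s3=(657,99),s4=(661,328)).items():
    q=(p[0]/6+245,p[1]/6+185); print(n,onz('top',q,50).round(1))
# bearings
for n,p in dict(b1=(220,290.5),b2=(366,300),b3=(418.7,194.3)).items(): print(n,onz('top',p,11).round(1))
for n,p in dict(cap=(240/4+390-.4,169/4+170-.4)).items(): print(n,onz('top',p,145).round(1))
print('bigmarker top', [onz('top',(228/4+390,319/4+170),z).round(1) for z in (150,190)])
q=(551/4+290,118/4+260);print('scene cap',q,onz('scene',q,145).round(1))
print('hole',onz('top',(258/4+390,213/4+170),50).round(1), onz('scene',(553/4+290,345/4+260),50).round(1))
E
```

```text
block (419.034423828125, 289.8487548828125) ctr [ 413.4 -323.5   50. ] sides 43.6 75.4 ang -13.1 -102.4
block (447.7500305175781, 219.25) ctr [ 579.  -392.8   50. ] sides 51.5 75.2 ang -19.0 -108.1
cover (327.5, 221.0) ctr [ 572.4 -110.3   50. ] sides 105.8 61.5 ang -89.5 -179.7
deck (282.0, 221.5) ctr [570.3  -3.5  50. ] sides 99.1 63.9 ang -89.6 -179.1
s1 [614.7  51.   50. ]
s2 [524.5  48.7  50. ]
s3 [ 619.2 -173.4   50. ]
s4 [ 528.8 -175.2   50. ]
b1 [407.7 146.4  11. ]
b2 [ 389.  -203.3   11. ]
b3 [ 645.7 -331.4   11. ]
cap [ 580.6 -375.8  145. ]
bigmarker top [array([ 497.7, -367.6,  150. ]), array([ 493.9, -358.7,  190. ])]
scene cap (427.75, 289.5) [ 579.5 -380.8  145. ]
hole [ 569.6 -408.5   50. ] [ 568.7 -412.1   50. ]
```

```bash
cat >> h.py <<'E'
def to(x,y,z,yaw=None):
    s=observe(); R=s['eef_rot']; d=R.T@(np.array([x,y,z])-s['tcp_pos'])/1000
    a=np.degrees(np.arctan2(R[1,0],R[0,0]))
    print('t',s['clock'],'tcp',s['tcp_pos'].round(1),'yaw',a.round(1),'F',s['ft_force'].round(1),'w',round(s['gripper_width'],1),'d',d.round(4),'twist',None if yaw is None else round(a-yaw,1))
E
python3 -c "
from h import *
to(572,-110,90,1.1)"
```

```text
t 0.15 tcp [ 185.8 -490.7  201. ] yaw 20.7 F [ 0.9  0.2 -0. ] w 85.7 d [ 0.496  -0.2192  0.1113] twist 19.6
```

Emit:
apply_moves --gripper 0 --motion '[{"dx":0.496,"dy":-0.219,"dz":0.03,"twist":19.6},{"dx":0.496,"dy":-0.219,"dz":0.03,"twist":19.6},{"dx":0.496,"dy":-0.219,"dz":0.03,"twist":19.6},{"dx":0.496,"dy":-0.219,"dz":0.03,"twist":19.6},{"dx":0.496,"dy":-0.219,"dz":0.03,"twist":19.6},{"dx":0.496,"dy":-0.219,"dz":0.03,"twist":19.6},{"dx":0.496,"dy":-0.219,"dz":0.03,"twist":19.6},{"dx":0.496,"dy":-0.219,"dz":0.03,"twist":19.6},{"dx":0.496,"dy":-0.219,"dz":0.11,"twist":19.6},{"dx":0.496,"dy":-0.219,"dz":0.11,"twist":19.6},{"dx":0.496,"dy":-0.219,"dz":0.11,"twist":19.6},{"dx":0.496,"dy":-0.219,"dz":0.11,"twist":19.6}]'

```text
clock: 1.35
tcp_pos: [572.9, -107.5, 88.9]
eef_rot: [[1.0, 0.022, -0.002], [0.022, -1.0, 0.001], [-0.002, -0.001, -1.0]]
ft_force: [-1.0, 0.4, 0.1]
gripper_width: -0.1
```

```bash
python3 -c "
from h import *
to(572,-110,50,1.1)
cv2.imwrite('pics/w1.png',get_image('wrist'));to(572,-110,50,1.1)"
```

```text
t 1.35 tcp [ 572.9 -107.5   88.9] yaw 1.3 F [-1.   0.4  0.1] w -0.1 d [-0.0009  0.0025  0.0389] twist 0.2
t 1.4 tcp [ 573.4 -106.2   87.6] yaw 1.3 F [-0.9  1.8 -0.9] w -0.2 d [-0.0014  0.0039  0.0376] twist 0.2
```

View pics/w1.png

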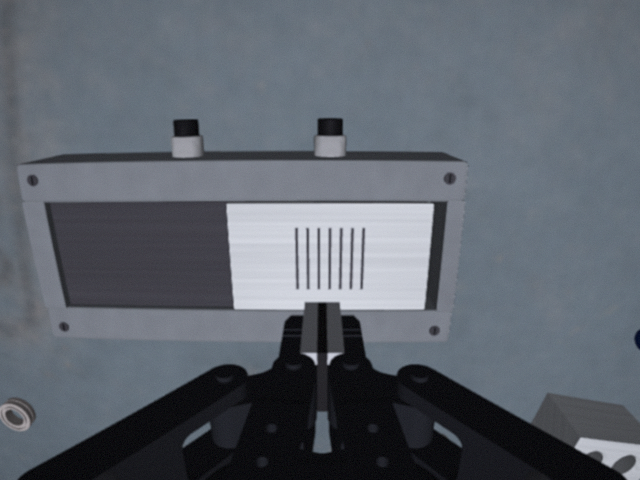

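```bash
python3 -c "
from h import *
c=camera_info('wrist')
print(np.array([onz('wrist',p,50,c) for p in [(32.5,180),(450,178.5),(64,327),(434.5,331),(227,204),(434,204),(234,310),(426,310)]]).round(1))"
```

```text
[[ 615.2   51.2   50. ]
 [ 619.9 -171.8   50. ]
 [ 525.1   49.4   50. ]
 [ 530.2 -173.8   50. ]
 [ 603.5  -56.1   50. ]
 [ 606.1 -164.8   50. ]
 [ 541.2  -57.    50. ]
 [ 543.9 -167.1   50. ]]
```

Emit:
apply_moves --motion '[{"dx":-0.001,"dy":0.0,"dz":0.02},{"dx":-0.001,"dy":0.0,"dz":0.034},{"dx":-0.001,"dy":0.0,"dz":0.034}]'

```text
$.motion[0]: bad value
```

Emit:
apply_moves --motion '[{"dx":-0.001,"dy":0.001,"dz":0.02,"twist":0},{"dx":-0.001,"dy":0.001,"dz":0.034,"twist":0},{"dx":-0.001,"dy":0.001,"dz":0.034,"twist":0}]'

```text
clock: 1.7
tcp_pos: [569.5, -111.2, 55.5]
eef_rot: [[1.0, 0.02, -0.004], [0.02, -1.0, 0.001], [-0.004, -0.001, -1.0]]
ft_force: [-0.4, 0.4, 0.6]
gripper_width: -0.3
```

```bash
python3 -c "
from h import *
to(572,-110,50,1.1)"
```

```text
t 1.7 tcp [ 569.5 -111.2   55.5] yaw 1.1 F [-0.4  0.4  0.6] w -0.3 d [ 0.0026 -0.0011  0.0055] twist 0.0
```

Emit:
apply_moves --motion '[{"dx":0.002,"dy":0,"dz":0.004,"twist":0},{"dx":0.002,"dy":0,"dz":0.006,"twist":0},{"dx":0.002,"dy":0,"dz":0.007,"twist":0}]'

```text
clock: 2.0
tcp_pos: [573.6, -111.9, 50.9]
eef_rot: [[1.0, 0.02, 0.001], [0.02, -1.0, -0.0], [0.001, 0.0, -1.0]]
ft_force: [-0.2, -0.2, 0.5]
gripper_width: -0.3
```

Emit:
apply_moves --motion '[{"dx":0,"dy":0,"dz":0.002,"twist":0},{"dx":0,"dy":0,"dz":0.002,"twist":0}]'

```text
clock: 2.2
tcp_pos: [573.2, -111.7, 48.5]
eef_rot: [[1.0, 0.02, 0.0], [0.02, -1.0, -0.0], [0.0, 0.0, -1.0]]
ft_force: [-0.2, -0.3, 0.2]
gripper_width: -0.1
```

Emit:
apply_moves --motion '[{"dx":0,"dy":0,"dz":0.001,"twist":0},{"dx":0,"dy":0,"dz":0.001,"twist":0}]'

```text
clock: 2.4
tcp_pos: [573.2, -111.6, 47.4]
eef_rot: [[1.0, 0.02, -0.0], [0.02, -1.0, 0.0], [-0.0, -0.0, -1.0]]
ft_force: [0.6, -0.0, -0.2]
gripper_width: -0.4
```

Emit:
apply_moves --motion '[{"dx":0,"dy":0,"dz":0.001,"twist":0},{"dx":0,"dy":0,"dz":0.001,"twist":0}]'

```text
clock: 2.6
tcp_pos: [573.1, -111.6, 46.3]
eef_rot: [[1.0, 0.02, -0.0], [0.02, -1.0, 0.0], [-0.0, -0.0, -1.0]]
ft_force: [0.4, 0.1, 0.0]
gripper_width: 0.1
```

```bash
python3 -c "
from h import *
cv2.imwrite('pics/w2.png',get_image('wrist'));to(572,-110,50,1.1)"
```

```text
t 2.65 tcp [ 573.2 -111.6   46.3] yaw 1.1 F [ 0.5  0.6 -0.1] w 0.3 d [-0.0012 -0.0016 -0.0037] twist 0.0
```

View pics/w2.png

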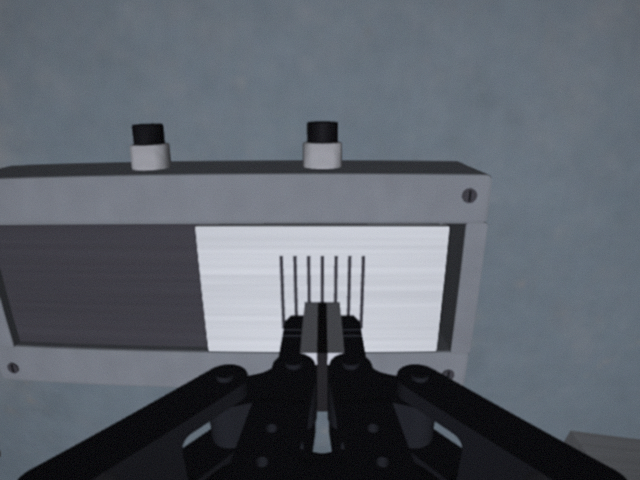

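Emit:
apply_moves --motion '[{"dx":0,"dy":0,"dz":0.001,"twist":0},{"dx":0,"dy":0,"dz":0.002,"twist":0},{"dx":0,"dy":0,"dz":0.002,"twist":0}]'

```text
clock: 2.95
tcp_pos: [573.1, -111.6, 44.2]
eef_rot: [[1.0, 0.02, -0.0], [0.02, -1.0, 0.0], [-0.0, -0.0, -1.0]]
ft_force: [-0.2, 0.9, 1.1]
gripper_width: 0.2
```

```bash
python3 -c "
from h import *
to(572,-110,50,1.1);s=observe();c=camera_info('wrist');print(proj('wrist',[s['tcp_pos']],c));
# apparent box size -> height: screws at 469,195 and 448,374 spaced 90 mm
for z in (40,45,50): print(z,np.linalg.norm(onz('wrist',(469,195),z,c)-onz('wrist',(448,374),z,c)),np.linalg.norm(onz('wrist',(13,368),z,c)-onz('wrist',(448,374),z,c)))"
```

```text
t 2.95 tcp [ 573.1 -111.6   44.2] yaw 1.1 F [-0.2  0.9  1.1] w 0.2 d [-0.0011 -0.0016 -0.0058] twist 0.0
[[320.68585832 289.14016474]]
40 93.87511878042254 234.8498407999061
45 91.21676879450811 228.1993770871226
50 88.55841880859369 221.54891337433912
```

Emit:
apply_moves --motion '[{"dx":0,"dy":0,"dz":0.001,"twist":0},{"dx":0,"dy":0,"dz":0.001,"twist":0}]'

```text
clock: 3.15
tcp_pos: [573.1, -111.6, 43.3]
eef_rot: [[1.0, 0.02, -0.0], [0.02, -1.0, 0.0], [-0.0, -0.0, -1.0]]
ft_force: [-0.8, 0.1, 0.5]
gripper_width: 0.1
```

```bash
python3 -c "
from h import *
im=get_image('scene');crop(im,(260,170,420,290),'pics/s2.png',5);s=observe();print(proj('scene',[s['tcp_pos']]))"
```

```text
[[342.06434502 256.44471385]]
```

View pics/s2.png

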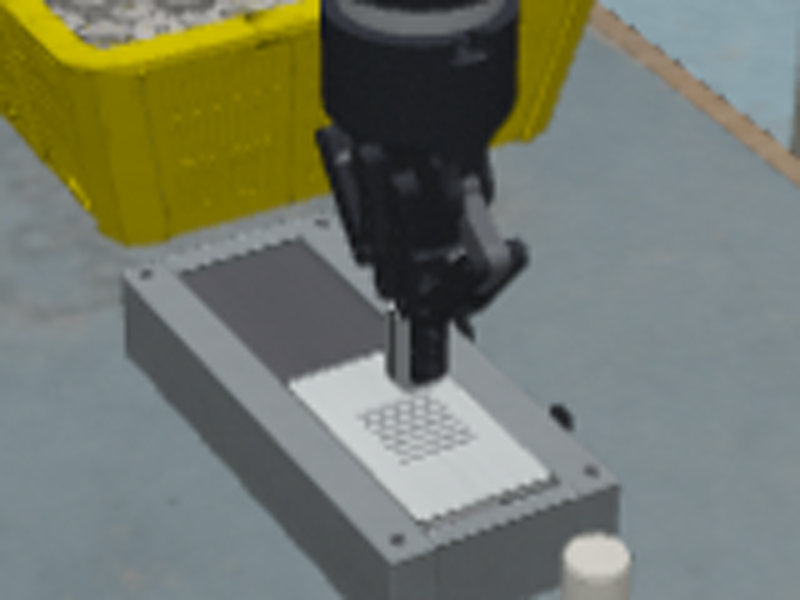

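Emit:
apply_moves --motion '[{"dx":0,"dy":0,"dz":0.001,"twist":0},{"dx":0,"dy":0,"dz":0.002,"twist":0},{"dx":0,"dy":0,"dz":0.003,"twist":0}]'

```text
clock: 3.5
tcp_pos: [573.2, -111.6, 40.3]
eef_rot: [[1.0, 0.02, -0.0], [0.02, -1.0, 0.0], [-0.0, -0.0, -1.0]]
ft_force: [0.1, -0.1, -0.6]
gripper_width: -0.4
```

Emit:
apply_moves --motion '[{"dx":0,"dy":0,"dz":0.001,"twist":0},{"dx":0,"dy":0,"dz":0.002,"twist":0},{"dx":0,"dy":0,"dz":0.002,"twist":0}]'

```text
clock: 3.8
tcp_pos: [573.1, -111.6, 38.2]
eef_rot: [[1.0, 0.02, -0.0], [0.02, -1.0, 0.0], [-0.0, -0.0, -1.0]]
ft_force: [0.5, -0.9, -0.5]
gripper_width: -0.0
```

Emit:
apply_moves --motion '[{"dx":0,"dy":0,"dz":0.001,"twist":0},{"dx":0,"dy":0,"dz":0.002,"twist":0},{"dx":0,"dy":0,"dz":0.002,"twist":0}]'

```text
clock: 4.1
tcp_pos: [573.1, -111.6, 36.2]
eef_rot: [[1.0, 0.02, -0.0], [0.02, -1.0, 0.0], [-0.0, -0.0, -1.0]]
ft_force: [-0.7, 0.3, -0.3]
gripper_width: -0.1
```

```bash
python3 -c "
from h import *
print(proj('scene',[[573,-111.6,z] for z in (43,48,53,58,63)]).round(1))
im=get_image('scene');crop(im,(300,200,380,260),'pics/s3.png',10)"
```

```text
[[342.  256.6]
 [342.  254.6]
 [342.  252.7]
 [342.1 250.7]
 [342.1 248.7]]
```

View pics/s3.png

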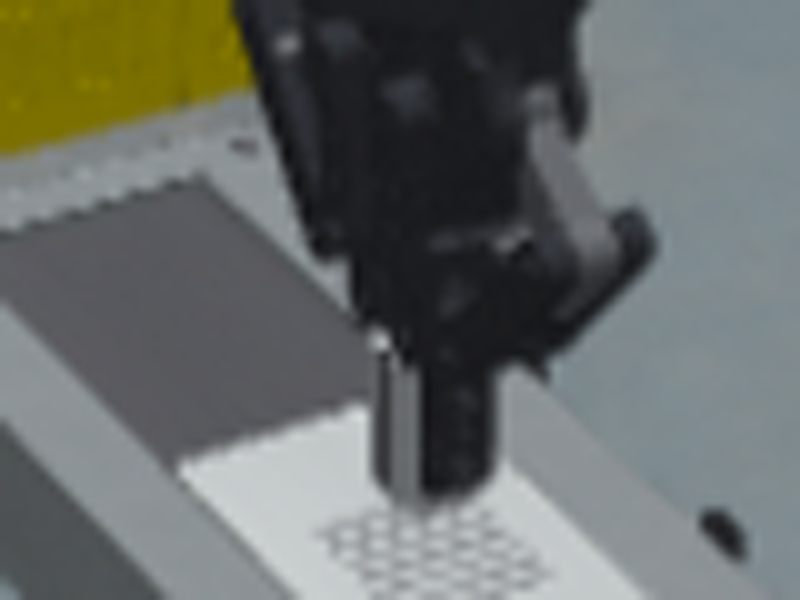

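Emit:
apply_moves --motion '[{"dx":0,"dy":0,"dz":0.001,"twist":0},{"dx":0,"dy":0,"dz":0.002,"twist":0},{"dx":0,"dy":0,"dz":0.002,"twist":0}]'

```text
clock: 4.45
tcp_pos: [573.1, -111.6, 34.3]
eef_rot: [[1.0, 0.02, -0.0], [0.02, -1.0, 0.0], [-0.0, -0.0, -1.0]]
ft_force: [-0.2, -0.5, 0.0]
gripper_width: 0.0
```

Emit:
apply_moves --motion '[{"dx":0,"dy":0,"dz":0.001,"twist":0},{"dx":0,"dy":0,"dz":0.002,"twist":0},{"dx":0,"dy":0,"dz":0.002,"twist":0}]'

```text
clock: 4.75
tcp_pos: [573.1, -111.6, 32.2]
eef_rot: [[1.0, 0.02, -0.0], [0.02, -1.0, 0.0], [-0.0, -0.0, -1.0]]
ft_force: [0.4, 0.8, 0.4]
gripper_width: 0.0
```

Emit:
apply_moves --motion '[{"dx":0,"dy":0,"dz":0.001,"twist":0},{"dx":0,"dy":0,"dz":0.002,"twist":0},{"dx":0,"dy":0,"dz":0.002,"twist":0}]'

```text
clock: 5.05
tcp_pos: [573.1, -111.6, 30.2]
eef_rot: [[1.0, 0.02, -0.0], [0.02, -1.0, 0.0], [-0.0, -0.0, -1.0]]
ft_force: [0.2, 0.2, 0.6]
gripper_width: -0.1
```

Emit:
apply_moves --motion '[{"dx":0,"dy":0,"dz":0.001,"twist":0},{"dx":0,"dy":0,"dz":0.002,"twist":0},{"dx":0,"dy":0,"dz":0.002,"twist":0}]'

```text
clock: 5.35
tcp_pos: [573.1, -111.6, 28.2]
eef_rot: [[1.0, 0.02, -0.0], [0.02, -1.0, 0.0], [-0.0, -0.0, -1.0]]
ft_force: [-0.0, -0.5, -0.5]
gripper_width: 0.2
```

```bash
python3 -c "
from h import *
im=get_image('scene');crop(im,(300,200,380,260),'pics/s4.png',10);cv2.imwrite('pics/w4.png',get_image('wrist'))"
```

```text
(no output)
```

View pics/s4.png

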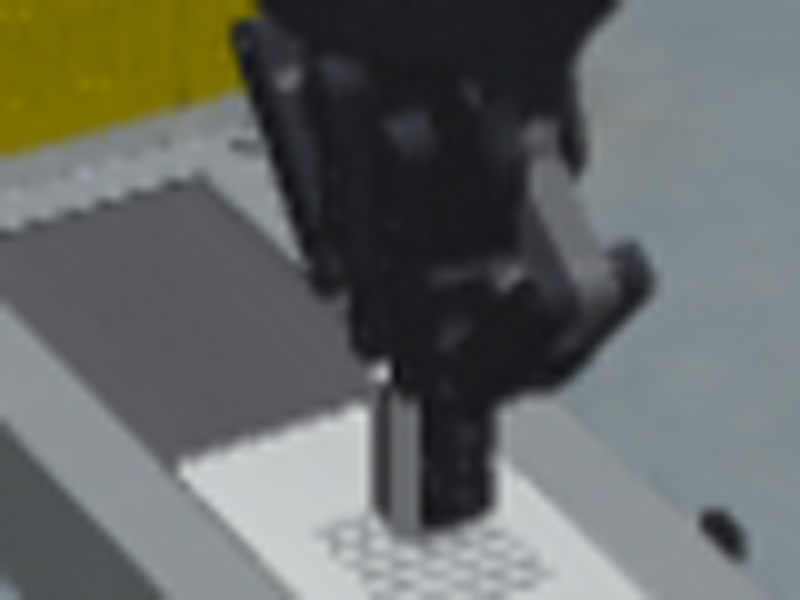

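View pics/w4.png

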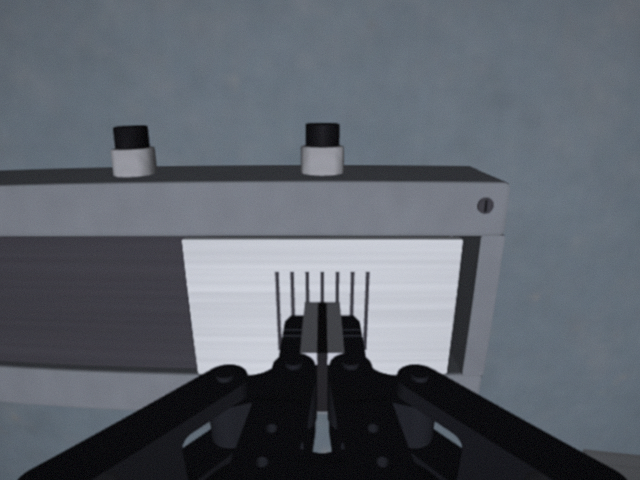

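Emit:
apply_moves --motion '[{"dx":0,"dy":0,"dz":0.001,"twist":0},{"dx":0,"dy":0,"dz":0.002,"twist":0},{"dx":0,"dy":0,"dz":0.002,"twist":0}]'

```text
clock: 5.75
tcp_pos: [573.1, -111.6, 26.3]
eef_rot: [[1.0, 0.02, -0.0], [0.02, -1.0, 0.0], [-0.0, -0.0, -1.0]]
ft_force: [-0.2, -0.1, -0.1]
gripper_width: -0.1
```

Emit:
apply_moves --motion '[{"dx":0,"dy":0,"dz":0.001,"twist":0},{"dx":0,"dy":0,"dz":0.002,"twist":0},{"dx":0,"dy":0,"dz":0.002,"twist":0}]'

```text
clock: 6.05
tcp_pos: [573.1, -111.5, 24.2]
eef_rot: [[1.0, 0.02, -0.0], [0.02, -1.0, 0.0], [-0.0, -0.0, -1.0]]
ft_force: [-0.1, -0.3, 0.1]
gripper_width: 0.2
```

```bash
python3 -c "
from h import *
im=get_image('wrist');cv2.imwrite('pics/w5.png',im);to(0,0,0);c=camera_info('wrist')
from itertools import product
im4=cv2.imread('pics/w4.png')
c['world_from_camera'][2,3]+=4
for z in (30,40,50,60): print(z,np.linalg.norm(onz('wrist',(182,238),z,c)-onz('wrist',(462,238),z,c)))
print(c['world_from_camera'][:3,3])
"
```

```text
t 6.1 tcp [ 573.2 -111.6   24.3] yaw 1.1 F [ 0.7  0.1 -0.4] w 0.1 d [-0.5709 -0.1229  0.0244] twist None
30 123.39532762434486
40 116.16495253932834
50 108.93457745431182
60 101.7042023692953
[ 653.45684721 -110.64388077  200.6624154 ]
```

View pics/w5.png

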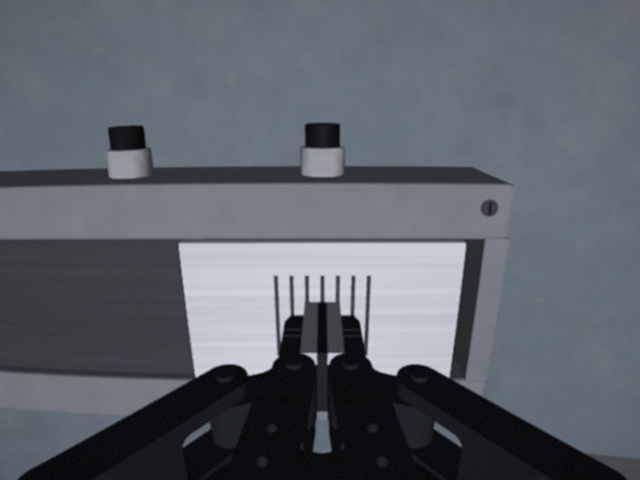

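Emit:
apply_moves --motion '[{"dx":0,"dy":0,"dz":0.001,"twist":0},{"dx":0,"dy":0,"dz":0.002,"twist":0},{"dx":0,"dy":0,"dz":0.002,"twist":0}]'

```text
clock: 6.4
tcp_pos: [573.1, -111.6, 22.2]
eef_rot: [[1.0, 0.02, -0.0], [0.02, -1.0, 0.0], [-0.0, -0.0, -1.0]]
ft_force: [-0.3, -0.0, 0.0]
gripper_width: 0.2
```

```bash
python3 -c "
from h import *
im=get_image('scene');crop(im,(300,200,380,260),'pics/s6.png',10);print(observe()['effort'].round(2), observe()['qpos'].round(3))"
```

```text
[-1.000e-02 -6.524e+01  2.754e+01 -2.000e-02 -0.000e+00 -0.000e+00] [-0.317  0.555 -0.248  0.768 -0.     2.804]
```

View pics/s6.png

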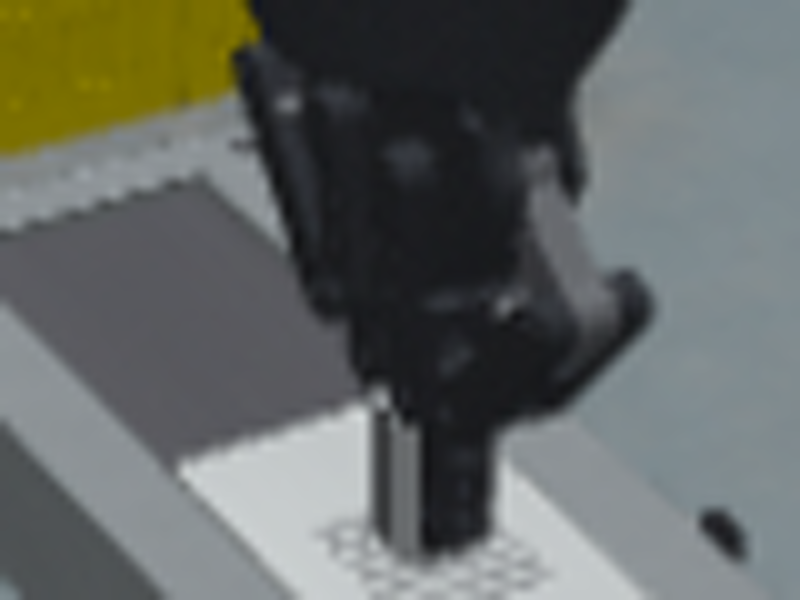

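Emit:
apply_moves --motion '[{"dx":0,"dy":0,"dz":0.001,"twist":0},{"dx":0,"dy":0,"dz":0.002,"twist":0},{"dx":0,"dy":0,"dz":0.002,"twist":0}]'

```text
clock: 6.75
tcp_pos: [573.2, -111.6, 20.3]
eef_rot: [[1.0, 0.02, -0.0], [0.02, -1.0, 0.0], [-0.0, -0.0, -1.0]]
ft_force: [0.1, 0.8, -0.1]
gripper_width: 0.0
```

Emit:
apply_moves --motion '[{"dx":0,"dy":0,"dz":0.001,"twist":0},{"dx":0,"dy":0,"dz":0.002,"twist":0},{"dx":0,"dy":0,"dz":0.002,"twist":0}]'

```text
clock: 7.05
tcp_pos: [573.3, -111.8, 20.0]
eef_rot: [[1.0, 0.02, 0.001], [0.02, -1.0, -0.001], [0.001, 0.001, -1.0]]
ft_force: [-7.6, 1.1, 19.4]
gripper_width: 0.3
```

Emit:
apply_moves --motion '[{"dx":0,"dy":0,"dz":-0.001,"twist":0},{"dx":0,"dy":-0.005,"dz":-0.001,"twist":0},{"dx":0,"dy":-0.012,"dz":-0.001,"twist":0},{"dx":0,"dy":-0.02,"dz":-0.001,"twist":0}]'

```text
clock: 7.45
tcp_pos: [573.1, -92.0, 20.1]
eef_rot: [[1.0, 0.019, 0.001], [0.019, -1.0, -0.001], [0.001, 0.001, -1.0]]
ft_force: [-3.4, -2.1, 9.6]
gripper_width: -0.1
```

```bash
python3 -c "
from h import *
cv2.imwrite('pics/w6.png',get_image('wrist'));to(0,0,0)"
```

```text
t 7.5 tcp [573.1 -90.7  20.1] yaw 1.1 F [-2.9  0.1  9.1] w -0.2 d [-0.5712 -0.1021  0.0197] twist None
```

View pics/w6.png

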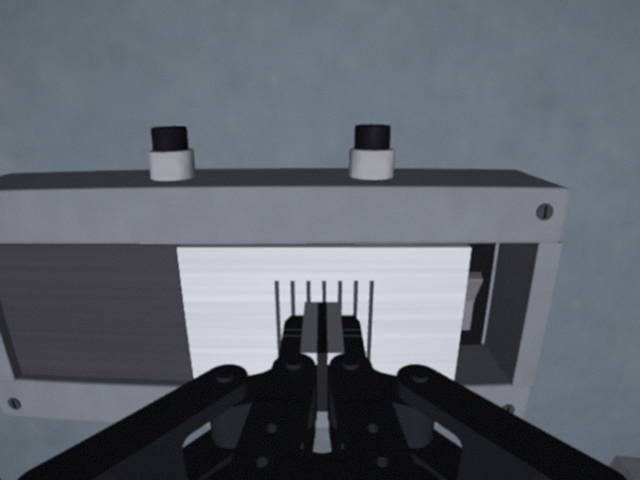

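Emit:
apply_moves --motion '[{"dx":0,"dy":-0.012,"dz":0,"twist":0},{"dx":0,"dy":-0.024,"dz":0,"twist":0},{"dx":0,"dy":-0.036,"dz":0,"twist":0},{"dx":0,"dy":-0.048,"dz":0,"twist":0},{"dx":0,"dy":-0.06,"dz":0,"twist":0},{"dx":0,"dy":-0.07,"dz":0,"twist":0},{"dx":0,"dy":-0.078,"dz":0,"twist":0},{"dx":0,"dy":-0.083,"dz":0,"twist":0},{"dx":0,"dy":-0.083,"dz":0,"twist":0}]'

```text
clock: 8.4
tcp_pos: [571.7, -8.2, 20.1]
eef_rot: [[1.0, 0.02, 0.001], [0.02, -1.0, -0.001], [0.001, 0.001, -1.0]]
ft_force: [-1.7, 0.0, 9.2]
gripper_width: -0.1
```

```bash
python3 -c "
from h import *
cv2.imwrite('pics/w7.png',get_image('wrist'));to(0,0,0)"
```

```text
t 8.45 tcp [571.7  -8.2  20.1] yaw 1.2 F [-1.3  1.   8.4] w 0.1 d [-0.5714 -0.0198  0.0195] twist None
```

View pics/w7.png

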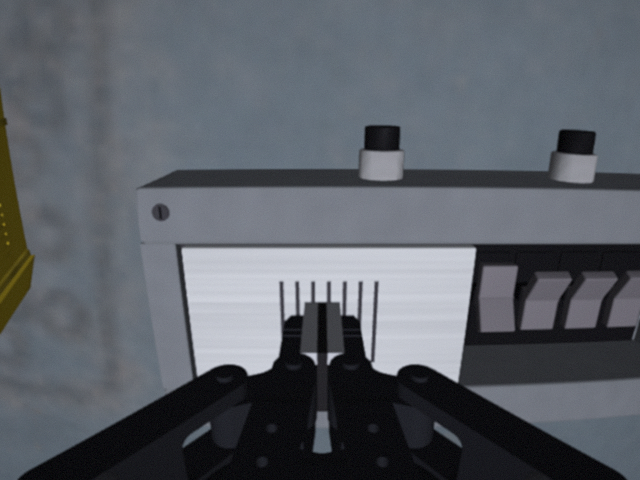

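Emit:
apply_moves --motion '[{"dx":0,"dy":0,"dz":-0.03,"twist":0},{"dx":0,"dy":0.05,"dz":-0.06,"twist":0},{"dx":0,"dy":0.1,"dz":-0.09,"twist":0},{"dx":0,"dy":0.1,"dz":-0.09,"twist":0},{"dx":0,"dy":0.1,"dz":-0.09,"twist":0}]'

```text
clock: 8.95
tcp_pos: [574.2, -110.7, 110.6]
eef_rot: [[1.0, 0.017, 0.003], [0.017, -1.0, -0.001], [0.003, 0.001, -1.0]]
ft_force: [-0.3, 0.0, -0.8]
gripper_width: 0.4
```

```bash
python3 -c "
from h import *
cv2.imwrite('pics/w8.png',get_image('wrist'));to(0,0,0); print(repr(camera_info('wrist')['world_from_camera']))
im=get_image('scene');cv2.imwrite('pics/s8.png',im)"
```

```text
t 9.0 tcp [ 573.2 -109.   109.3] yaw 1.0 F [-1.   0.1 -0.9] w -0.1 d [-0.5712 -0.1192  0.1091] twist None
array([[ 1.85635667e-02, -9.49273763e-01, -3.13902401e-01,
         6.53442786e+02],
       [-9.99826999e-01, -1.79919962e-02, -4.71810759e-03,
        -1.08201120e+02],
       [-1.16895505e-03,  3.13935681e-01, -9.49443533e-01,
         2.81731694e+02],
       [ 0.00000000e+00,  0.00000000e+00,  0.00000000e+00,
         1.00000000e+00]])
```

View pics/w8.png

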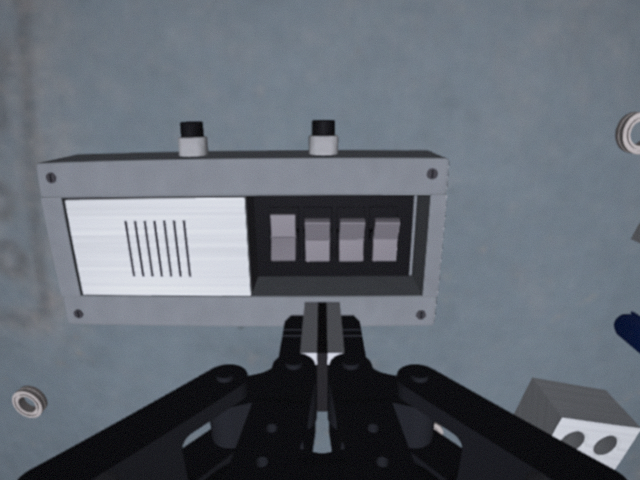

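```bash
python3 -c "
from h import *
crop('pics/w8.png',(245,190,435,305),'pics/c8.png',4)
crop('pics/s8.png',(300,220,400,300),'pics/c8s.png',7)
c=camera_info('wrist')
for p in [(283,250),(317,250),(351,250),(386,250)]: print(onz('wrist',p,31,c).round(1))
print(np.array([onz('wrist',p,50,c) for p in [(51,178),(432,174),(78,314),(421,314)]]).round(1))
print(np.array([onz('wrist',p,50,c) for p in [(64,199),(248,197),(81,295),(252,296)]]).round(1))
"
```

```text
[563.5 -83.4  31. ]
[ 564.  -105.4   31. ]
[ 564.4 -127.3   31. ]
[ 564.9 -149.9   31. ]
[[ 612.4   52.4   50. ]
 [ 617.7 -169.8   50. ]
 [ 522.7   50.8   50. ]
 [ 529.  -172.1   50. ]]
[[599.7  46.1  50. ]
 [602.2 -65.4  50. ]
 [536.7  46.   50. ]
 [539.6 -65.6  50. ]]
```

View pics/c8.png

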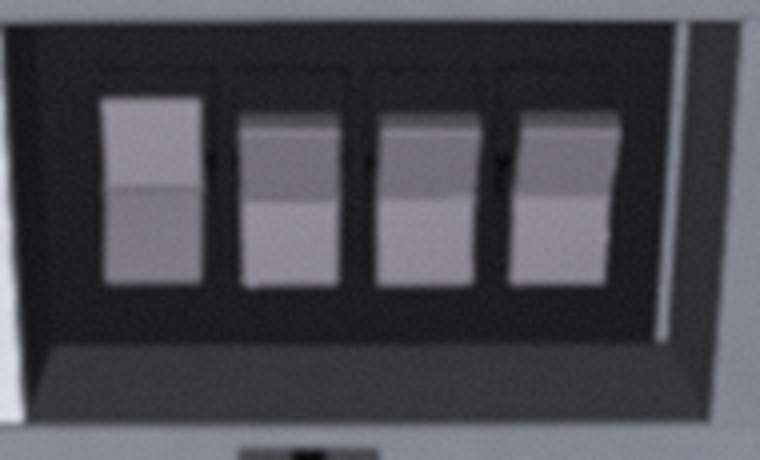

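View pics/c8s.png

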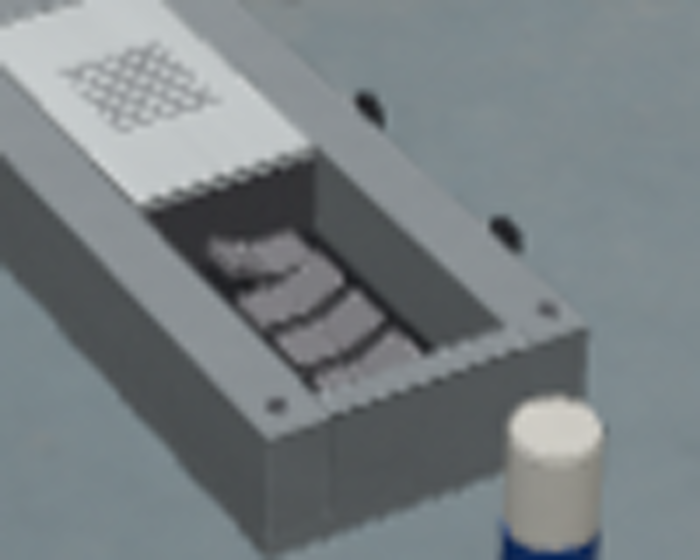

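Emit:
apply_moves --gripper 0.05 --motion '[{"dx":-0.033,"dy":0.269,"dz":-0.091,"twist":0},{"dx":-0.033,"dy":0.269,"dz":-0.091,"twist":0},{"dx":-0.033,"dy":0.269,"dz":-0.091,"twist":0},{"dx":-0.033,"dy":0.269,"dz":-0.091,"twist":0},{"dx":-0.033,"dy":0.269,"dz":-0.091,"twist":0},{"dx":-0.033,"dy":0.269,"dz":-0.091,"twist":0},{"dx":-0.033,"dy":0.269,"dz":-0.091,"twist":0},{"dx":-0.033,"dy":0.269,"dz":-0.091,"twist":0},{"dx":-0.033,"dy":0.269,"dz":-0.091,"twist":0}]'

```text
clock: 9.95
tcp_pos: [545.6, -375.8, 199.0]
eef_rot: [[1.0, 0.022, -0.002], [0.022, -1.0, 0.002], [-0.002, -0.002, -1.0]]
ft_force: [-0.2, -0.1, -0.5]
gripper_width: 49.9
```

```bash
python3 -c "
from h import *
to(0,0,0);cv2.imwrite('pics/w9.png',get_image('wrist'));to(0,0,0); np.save('w9.npy',camera_info('wrist')['world_from_camera'])"
```

```text
t 9.95 tcp [ 545.6 -375.8  199. ] yaw 1.2 F [-0.2 -0.1 -0.5] w 49.9 d [-0.5371 -0.3871  0.2008] twist None
t 10.0 tcp [ 545.7 -375.9  199.3] yaw 1.2 F [-0.4  0.4 -0. ] w 50.2 d [-0.5371 -0.3873  0.2008] twist None
```

View pics/w9.png

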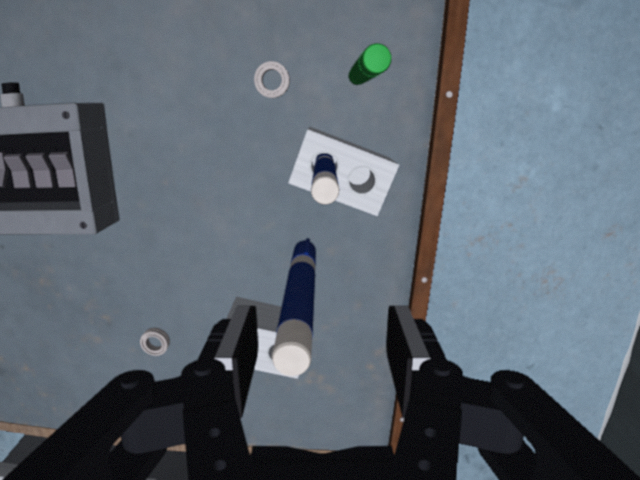

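```bash
python3 -c "
from h import *
im=cv2.imread('pics/w9.png');crop(im,(270,110,410,230),'pics/c9.png',5)
c=camera_info('wrist')
g=im.min(2)
sub=np.zeros_like(g);sub[165:210,305:345]=(g[165:210,305:345]>150)
W=np.array([onz('wrist',p,50,c) for p in [(308,129),(399,162),(380,215),(289,183)]]);print(W.round(1),W.mean(0).round(1))
print('cap',onz('wrist',(325,190),145,c).round(1),'hole',onz('wrist',(361,180),50,c).round(1))
b=onz('wrist',(306,243),0,c);print('big foot',b.round(1))
o,d=ray('wrist',(292,358),c); P=[o+d*(z-o[2])/d[2] for z in (170,180,190,200)];print(np.round(P,1))
"
```

```text
[[ 608.8 -364.1   50. ]
 [ 585.6 -435.3   50. ]
 [ 542.6 -423.2   50. ]
 [ 567.  -349.7   50. ]] [ 576.  -393.1   50. ]
cap [ 581.  -377.3  145. ] hole [ 570.7 -406.3   50. ]
big foot [ 500.4 -361.9    0. ]
[[ 487.9 -360.5  170. ]
 [ 494.8 -361.2  180. ]
 [ 501.6 -361.9  190. ]
 [ 508.5 -362.7  200. ]]
```

View pics/c9.png

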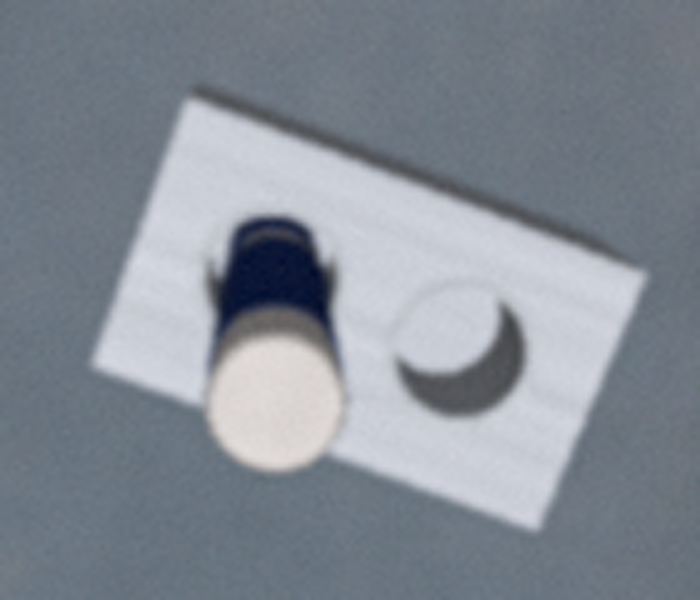

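Emit:
apply_moves --motion '[{"dx":0.035,"dy":0.002,"dz":0.0,"twist":0},{"dx":0.035,"dy":0.002,"dz":0.03,"twist":0},{"dx":0.035,"dy":0.002,"dz":0.08,"twist":0},{"dx":0.035,"dy":0.002,"dz":0.11,"twist":0},{"dx":0.035,"dy":0.002,"dz":0.11,"twist":0},{"dx":0.035,"dy":0.002,"dz":0.11,"twist":0}]'

```text
clock: 10.6
tcp_pos: [580.8, -378.4, 91.0]
eef_rot: [[1.0, 0.021, -0.0], [0.021, -1.0, 0.0], [-0.0, -0.0, -1.0]]
ft_force: [0.3, 0.7, 0.3]
gripper_width: 49.8
```

```bash
python3 -c "
from h import *
to(581,-377.5,75,1.1);cv2.imwrite('pics/w10.png',get_image('wrist'));crop(get_image('scene'),(340,150,500,270+120),'pics/s10.png',3)"
```

```text
t 10.6 tcp [ 580.8 -378.4   91. ] yaw 1.2 F [0.3 0.7 0.3] w 49.8 d [ 0.0002 -0.0009  0.016 ] twist 0.1
```

View pics/s10.png

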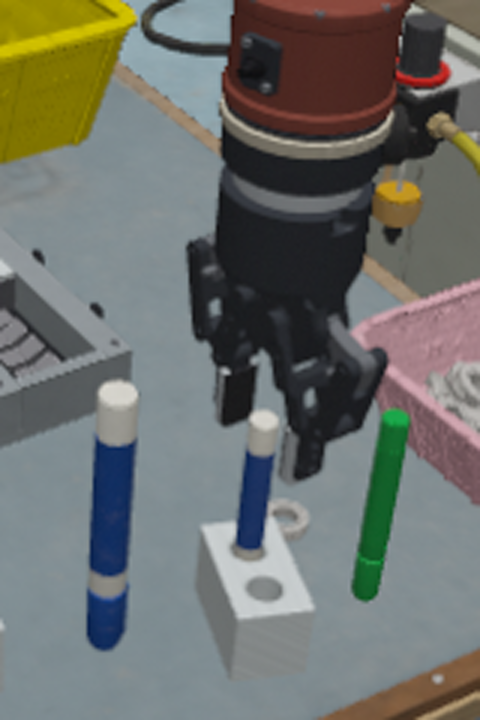

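View pics/w10.png

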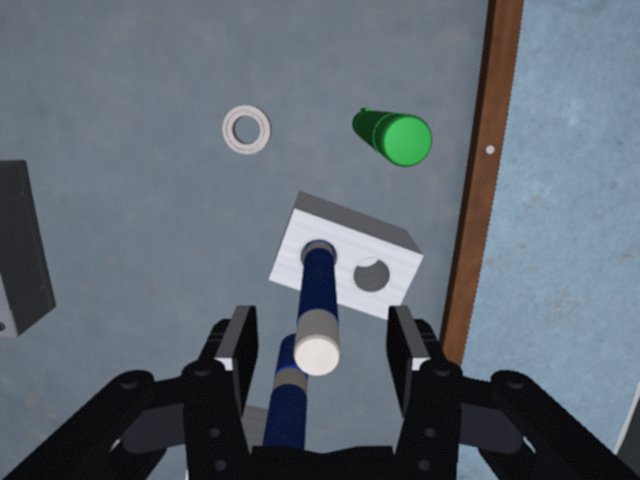

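Emit:
apply_moves --motion '[{"dx":0,"dy":-0.001,"dz":0.015,"twist":0},{"dx":0,"dy":-0.001,"dz":0.033,"twist":0},{"dx":0,"dy":-0.001,"dz":0.033,"twist":0},{"dx":0,"dy":-0.001,"dz":0.033,"twist":0}]'

```text
clock: 11.1
tcp_pos: [581.2, -379.0, 59.1]
eef_rot: [[1.0, 0.02, 0.001], [0.02, -1.0, -0.001], [0.001, 0.001, -1.0]]
ft_force: [0.1, -0.2, 0.6]
gripper_width: 50.0
```

Emit:
apply_moves --gripper 0.008 --newtons 60 --motion '[{"dx":0,"dy":0,"dz":0,"twist":0},{"dx":0,"dy":0,"dz":0,"twist":0},{"dx":0,"dy":0,"dz":0,"twist":0},{"dx":0,"dy":0,"dz":0,"twist":0},{"dx":0,"dy":0,"dz":0,"twist":0},{"dx":0,"dy":0,"dz":0,"twist":0}]'

```text
clock: 11.7
tcp_pos: [581.1, -379.0, 58.5]
eef_rot: [[1.0, 0.02, 0.001], [0.02, -1.0, -0.001], [0.001, 0.001, -1.0]]
ft_force: [0.2, 0.0, 6.2]
gripper_width: 14.8
```

```bash
python3 -c "
from h import *
to(581,-377.5,75,1.1);cv2.imwrite('pics/w11.png',get_image('wrist'));crop(get_image('scene'),(340,150,500,270+120),'pics/s11.png',3)"
```

```text
t 11.7 tcp [ 581.1 -379.    58.5] yaw 1.1 F [0.2 0.  6.2] w 14.8 d [-0.     -0.0014 -0.0165] twist 0.0
```

View pics/s11.png

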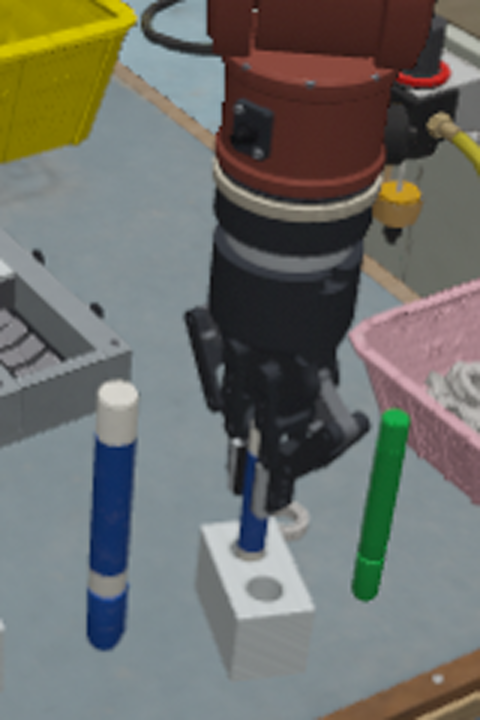

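View pics/w11.png

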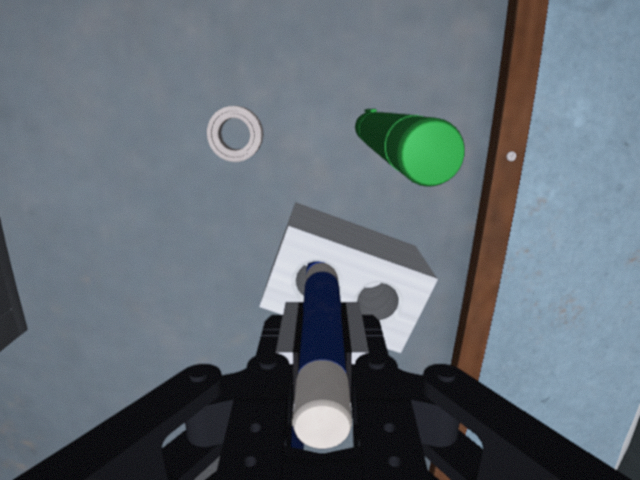

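Emit:
apply_moves --motion '[{"dx":0,"dy":0,"dz":-0.02,"twist":0},{"dx":0,"dy":0,"dz":-0.06,"twist":0},{"dx":0,"dy":0,"dz":-0.09,"twist":0},{"dx":0,"dy":-0.04,"dz":-0.09,"twist":0},{"dx":-0.007,"dy":-0.08,"dz":-0.09,"twist":0},{"dx":-0.014,"dy":-0.12,"dz":-0.09,"twist":0},{"dx":-0.014,"dy":-0.16,"dz":-0.09,"twist":0},{"dx":-0.014,"dy":-0.2,"dz":-0.09,"twist":0},{"dx":-0.014,"dy":-0.24,"dz":-0.09,"twist":0},{"dx":-0.014,"dy":-0.28,"dz":-0.09,"twist":0},{"dx":-0.014,"dy":-0.294,"dz":-0.09,"twist":0},{"dx":-0.014,"dy":-0.294,"dz":-0.09,"twist":0}]'

```text
clock: 13.0
tcp_pos: [560.6, -83.1, 147.6]
eef_rot: [[1.0, 0.022, 0.0], [0.022, -1.0, 0.0], [0.0, -0.0, -1.0]]
ft_force: [-0.5, -0.2, -1.1]
gripper_width: 14.8
```

Emit:
apply_moves --motion '[{"dx":0,"dy":0,"dz":0.02,"twist":0},{"dx":0,"dy":0,"dz":0.03,"twist":0},{"dx":0,"dy":0,"dz":0.03,"twist":0}]'

```text
clock: 13.3
tcp_pos: [559.6, -85.6, 115.9]
eef_rot: [[1.0, 0.019, -0.003], [0.019, -1.0, 0.001], [-0.003, -0.001, -1.0]]
ft_force: [-0.4, 0.1, -0.7]
gripper_width: 14.6
```

```bash
python3 -c "
from h import *
to(561.5,-85.5,75,1.1);cv2.imwrite('pics/w12.png',get_image('wrist'));crop(get_image('scene'),(270,150,430,270),'pics/s12.png',5);to(561.5,-85.5,75,1.1)"
```

```text
t 13.3 tcp [559.6 -85.6 115.9] yaw 1.1 F [-0.4  0.1 -0.7] w 14.6 d [ 0.002  -0.0001  0.0409] twist -0.0
t 13.4 tcp [560.6 -85.7 117.5] yaw 1.1 F [-0.3 -0.6  0.2] w 14.5 d [ 0.0009 -0.0002  0.0424] twist -0.0
```

View pics/s12.png

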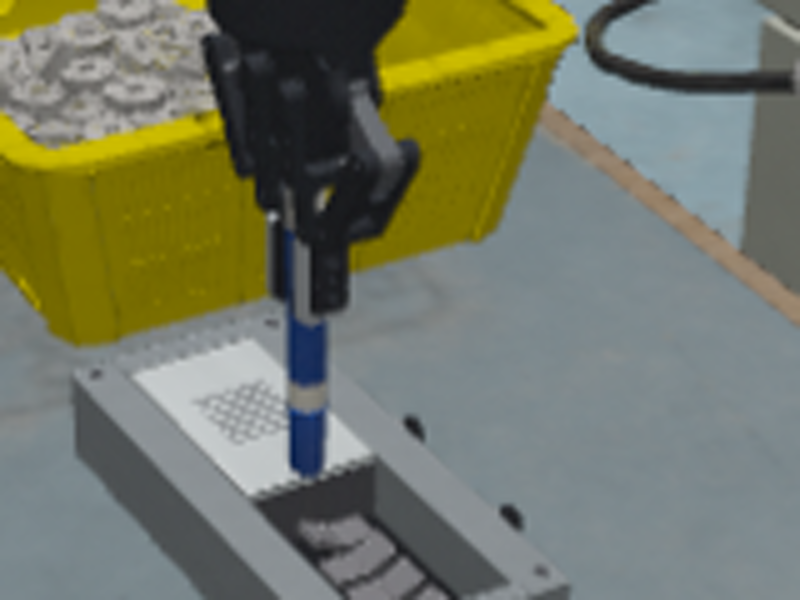

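View pics/w12.png

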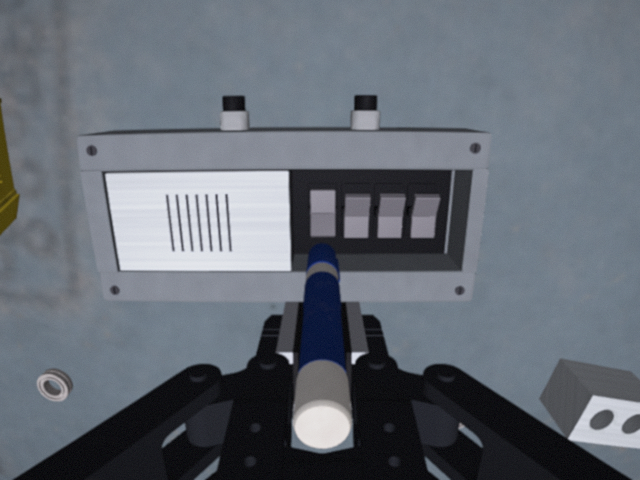

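```bash
python3 -c "
from h import *
c=camera_info('wrist')
print('foot near edge',onz('wrist',(321.5,244),66,c).round(1),'foot ctr',onz('wrist',(321.5,253),66,c).round(1))
print(proj('wrist',[[560.6,-85.7,66],[568.6,-85.7,66]],c).round(1))
S=np.array([onz('wrist',p,50,c) for p in [(92,151),(475,149),(115,290),(459.5,290.5)]]);print(S.round(1),S.mean(0).round(1))
for p in [(323,227),(356,227),(390,227),(423.5,227)]: print(onz('wrist',p,32,c).round(1))
"
```

```text
foot near edge [565.1 -85.9  66. ] foot ctr [559.6 -86.   66. ]
[[321.  251.4]
 [321.3 238.2]]
[[ 615.2   51.2   50. ]
 [ 619.7 -174.1   50. ]
 [ 525.    49.2   50. ]
 [ 529.6 -175.9   50. ]] [572.4 -62.4  50. ]
[565.3 -86.8  32. ]
[ 565.7 -108.4   32. ]
[ 566.2 -130.6   32. ]
[ 566.6 -152.7   32. ]
```

Emit:
apply_moves --motion '[{"dx":0.002,"dy":0.001,"dz":0.01,"twist":0},{"dx":0.002,"dy":0.001,"dz":0.02,"twist":0},{"dx":0.002,"dy":0.001,"dz":0.026,"twist":0},{"dx":0.002,"dy":0.001,"dz":0.028,"twist":0},{"dx":0.002,"dy":0.001,"dz":0.028,"twist":0}]'

```text
clock: 13.9
tcp_pos: [562.4, -85.7, 89.0]
eef_rot: [[1.0, 0.02, -0.001], [0.02, -1.0, 0.0], [-0.001, -0.0, -1.0]]
ft_force: [-0.5, -0.7, -0.3]
gripper_width: 14.7
```

```bash
python3 -c "
from h import *
cv2.imwrite('pics/w13.png',get_image('wrist'));to(563,-86.5,80.5)"
```

```text
t 13.95 tcp [562.7 -85.8  89.4] yaw 1.1 F [-1.   0.2  0.8] w 14.5 d [0.0003 0.0007 0.0089] twist None
```

View pics/w13.png

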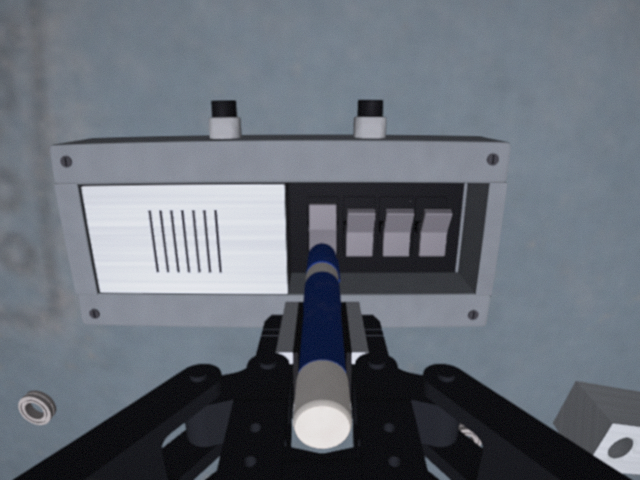

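Emit:
apply_moves --motion '[{"dx":0,"dy":0.001,"dz":0.003,"twist":0},{"dx":0,"dy":0.001,"dz":0.006,"twist":0},{"dx":0,"dy":0.001,"dz":0.008,"twist":0},{"dx":0,"dy":0.001,"dz":0.008,"twist":0}]'

```text
clock: 14.35
tcp_pos: [562.6, -86.8, 81.1]
eef_rot: [[1.0, 0.02, -0.0], [0.02, -1.0, 0.0], [-0.0, -0.0, -1.0]]
ft_force: [0.5, 0.7, 0.6]
gripper_width: 14.5
```

Emit:
apply_moves --motion '[{"dx":0,"dy":0,"dz":0.001,"twist":0},{"dx":0,"dy":0,"dz":0.002,"twist":0},{"dx":0,"dy":0,"dz":0.002,"twist":0}]'

```text
clock: 14.65
tcp_pos: [563.2, -86.8, 80.3]
eef_rot: [[1.0, 0.02, 0.001], [0.02, -1.0, -0.0], [0.001, 0.0, -1.0]]
ft_force: [-3.0, 0.5, 10.6]
gripper_width: 14.5
```

```bash
python3 -c "
from h import *
im=get_image('wrist');crop(im,(240,150,520,360),'pics/w14.png',2.8);to(563,-86.5,80.5)"
```

```text
t 14.7 tcp [563.3 -86.8  80.3] yaw 1.1 F [-2.1  1.3  9.6] w 14.6 d [-0.0003 -0.0003 -0.0002] twist None
```

View pics/w14.png

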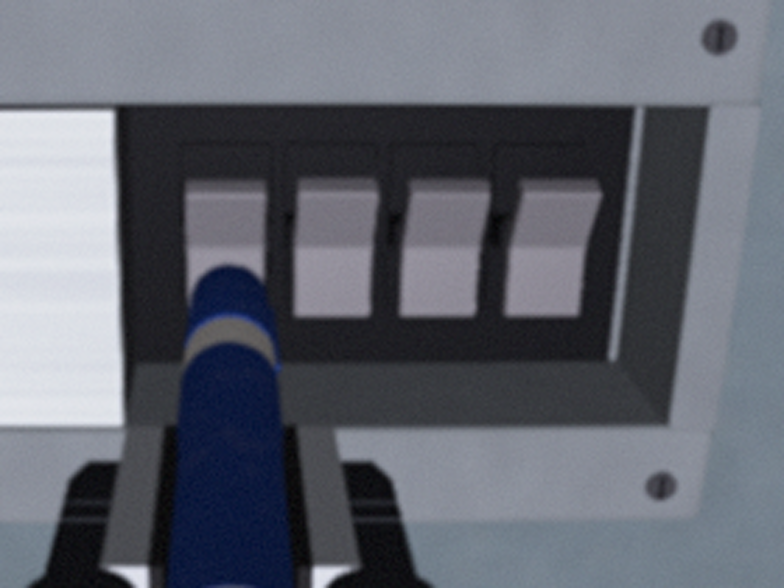

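Emit:
apply_moves --motion '[{"dx":0,"dy":0,"dz":-0.02,"twist":0},{"dx":0,"dy":0,"dz":-0.05,"twist":0},{"dx":0,"dy":0.03,"dz":-0.07,"twist":0},{"dx":0.006,"dy":0.07,"dz":-0.07,"twist":0},{"dx":0.012,"dy":0.11,"dz":-0.07,"twist":0},{"dx":0.012,"dy":0.15,"dz":-0.07,"twist":0},{"dx":0.012,"dy":0.19,"dz":-0.07,"twist":0},{"dx":0.012,"dy":0.23,"dz":-0.07,"twist":0},{"dx":0.012,"dy":0.27,"dz":-0.07,"twist":0},{"dx":0.012,"dy":0.291,"dz":-0.07,"twist":0},{"dx":0.012,"dy":0.291,"dz":-0.07,"twist":0},{"dx":0.012,"dy":0.291,"dz":-0.07,"twist":0}]'

```text
clock: 15.9
tcp_pos: [580.3, -377.5, 148.9]
eef_rot: [[1.0, 0.019, -0.0], [0.019, -1.0, 0.001], [-0.0, -0.001, -1.0]]
ft_force: [-0.2, -0.1, -0.2]
gripper_width: 14.3
```

Emit:
apply_moves --motion '[{"dx":0,"dy":0,"dz":0.01,"twist":0},{"dx":0,"dy":0,"dz":0.02,"twist":0},{"dx":0,"dy":0,"dz":0.025,"twist":0},{"dx":0,"dy":0,"dz":0.025,"twist":0}]'

```text
clock: 16.3
tcp_pos: [580.0, -376.3, 123.1]
eef_rot: [[1.0, 0.021, -0.002], [0.021, -1.0, 0.001], [-0.002, -0.001, -1.0]]
ft_force: [-0.4, 1.6, -0.3]
gripper_width: 14.5
```

```bash
python3 -c "
from h import *
im=get_image('wrist');cv2.imwrite('pics/w15.png',im);to(581,-378,60,1.1);crop(get_image('scene'),(380,250,460,390),'pics/s15.png',4)"
```

```text
t 16.35 tcp [ 580.3 -376.8  123.9] yaw 1.2 F [-0.7 -1.  -0.5] w 14.5 d [0.0008 0.0013 0.0638] twist 0.1
```

View pics/w15.png

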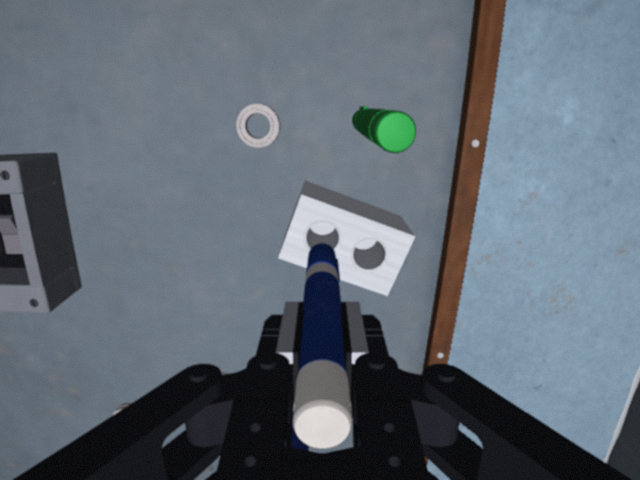

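View pics/s15.png

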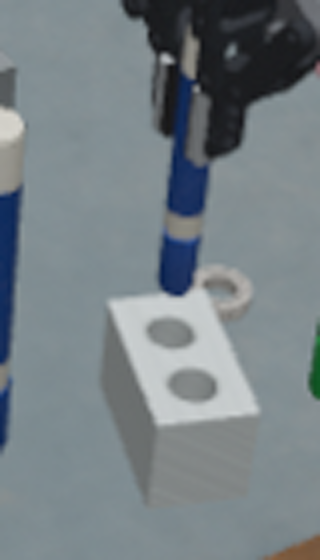

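```bash
python3 -c "
from h import *
im=cv2.imread('pics/w15.png');crop(im,(270,170,430,300),'pics/c15.png',5)
c=camera_info('wrist');s=observe()['tcp_pos'];print(s)
W=np.array([onz('wrist',p,50,c) for p in [(304,195),(414,236),(389,296),(278,258)]]);print(W.round(1),W.mean(0).round(1))
print('hole',onz('wrist',(322,236.5),50,c).round(1),onz('wrist',(369.5,253),50,c).round(1))
print('foot front edge',onz('wrist',(321.5,244),73.4,c).round(1),'expected px',proj('wrist',[[s[0]+8,s[1],73.4]],c))
"
```

```text
[ 580.53401577 -377.13393967  124.34966552]
[[ 608.5 -366.2   50. ]
 [ 583.8 -435.8   50. ]
 [ 541.7 -423.    50. ]
 [ 567.1 -349.8   50. ]] [ 575.3 -393.7   50. ]
hole [ 582.2 -377.7   50. ] [ 571.8 -408.2   50. ]
foot front edge [ 585.1 -377.4   73.4] expected px [[321.23277986 238.35414964]]
```

View pics/c15.png

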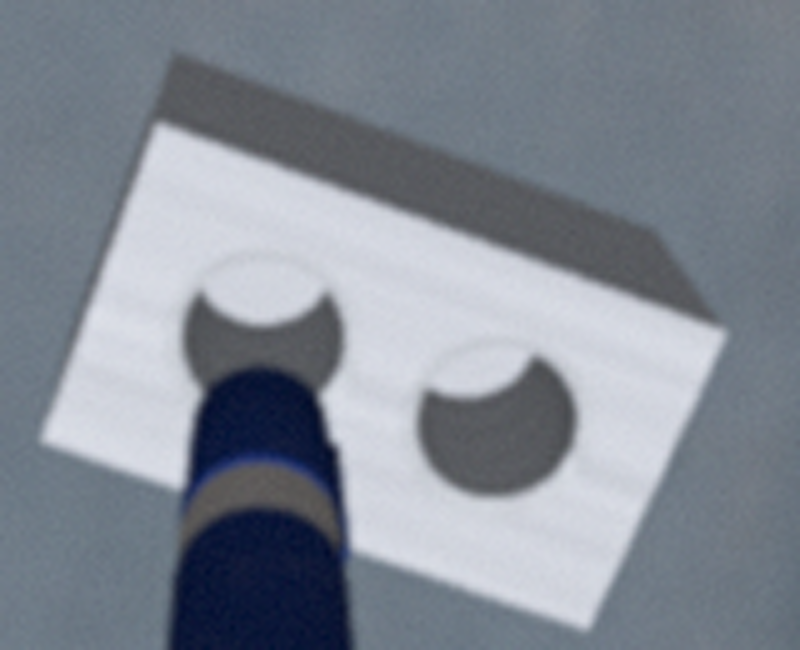

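Emit:
apply_moves --motion '[{"dx":0.001,"dy":0.001,"dz":0.01,"twist":0},{"dx":0.001,"dy":0.001,"dz":0.02,"twist":0},{"dx":0.001,"dy":0.001,"dz":0.026,"twist":0},{"dx":0.001,"dy":0.001,"dz":0.03,"twist":0},{"dx":0.001,"dy":0.001,"dz":0.033,"twist":0}]'

```text
clock: 16.9
tcp_pos: [581.3, -378.4, 90.8]
eef_rot: [[1.0, 0.02, -0.0], [0.02, -1.0, 0.0], [-0.0, -0.0, -1.0]]
ft_force: [-1.2, -0.7, -0.2]
gripper_width: 14.2
```

Foot is about 10 mm inside the hole with no resistance; continuing down.

Emit:
apply_moves --motion '[{"dx":0,"dy":0,"dz":0.01,"twist":0},{"dx":0,"dy":0,"dz":0.018,"twist":0},{"dx":0,"dy":0,"dz":0.026,"twist":0},{"dx":0,"dy":0,"dz":0.03,"twist":0},{"dx":0,"dy":0,"dz":0.03,"twist":0},{"dx":0,"dy":0,"dz":0.03,"twist":0}]'

```text
clock: 17.5
tcp_pos: [581.6, -378.6, 61.5]
eef_rot: [[1.0, 0.02, 0.0], [0.02, -1.0, -0.0], [0.0, 0.0, -1.0]]
ft_force: [-0.5, 0.6, 0.5]
gripper_width: 14.6
```

Emit:
apply_moves --motion '[{"dx":0,"dy":0,"dz":0.002,"twist":0},{"dx":0,"dy":0,"dz":0.002,"twist":0}]'

```text
clock: 17.7
tcp_pos: [581.6, -378.6, 59.5]
eef_rot: [[1.0, 0.02, 0.0], [0.02, -1.0, -0.0], [0.0, 0.0, -1.0]]
ft_force: [0.6, -0.2, -0.9]
gripper_width: 14.8
```

Emit:
apply_moves --gripper 0.04 --motion '[{"dx":0,"dy":0,"dz":0,"twist":0},{"dx":0,"dy":0,"dz":0,"twist":0},{"dx":0,"dy":0,"dz":0,"twist":0},{"dx":0,"dy":0,"dz":0,"twist":0},{"dx":0,"dy":0,"dz":0,"twist":0}]'

```text
clock: 18.2
tcp_pos: [581.5, -378.5, 59.5]
eef_rot: [[1.0, 0.02, 0.0], [0.02, -1.0, -0.0], [0.0, 0.0, -1.0]]
ft_force: [-0.0, -0.2, -0.7]
gripper_width: 39.9
```

```bash
python3 -c "
from h import *
im=get_image('wrist');cv2.imwrite('pics/w16.png',im);to(581,-378,60,1.1)"
```

```text
t 18.25 tcp [ 581.5 -378.5   59.4] yaw 1.1 F [ 0.8 -0.  -0.6] w 40.0 d [-0.0005 -0.0005 -0.0006] twist 0.0
```

View pics/w16.png

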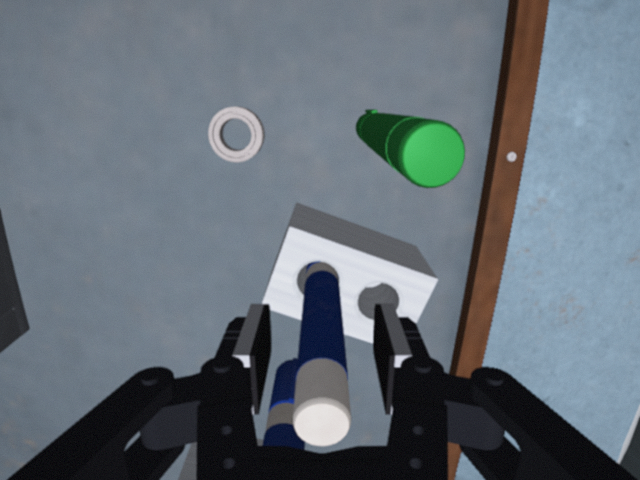

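Marker stands free in its hole, fingers clear on both sides. Lifting straight up, then away for final views.

Emit:
apply_moves --motion '[{"dx":0,"dy":0,"dz":-0.03,"twist":0},{"dx":0,"dy":0,"dz":-0.08,"twist":0},{"dx":0,"dy":0,"dz":-0.13,"twist":0},{"dx":0,"dy":0,"dz":-0.16,"twist":0},{"dx":0,"dy":-0.03,"dz":-0.16,"twist":0},{"dx":0,"dy":-0.08,"dz":-0.16,"twist":0},{"dx":0,"dy":-0.13,"dz":-0.16,"twist":0},{"dx":0,"dy":-0.18,"dz":-0.16,"twist":0},{"dx":0,"dy":-0.2,"dz":-0.16,"twist":0},{"dx":0,"dy":-0.2,"dz":-0.16,"twist":0},{"dx":0,"dy":-0.2,"dz":-0.16,"twist":0}]'

```text
clock: 19.35
tcp_pos: [577.8, -178.9, 219.6]
eef_rot: [[1.0, 0.02, 0.0], [0.02, -1.0, -0.001], [0.0, 0.001, -1.0]]
ft_force: [-0.5, -0.9, -0.1]
gripper_width: 39.7
```

```bash
python3 -c "
from h import *
cv2.imwrite('pics/w17.png',get_image('wrist'));im=get_image('scene');crop(im,(280,200,490,390),'pics/s17.png',3);crop(get_image('top'),(190,170,490,330),'pics/t17.png',2.6);to(581,-378,60,1.1)"
```

```text
t 19.5 tcp [ 577.6 -180.   219.2] yaw 1.0 F [-0.7 -0.4  0.4] w 39.8 d [-0.0002  0.198   0.1592] twist -0.1
```

View pics/w17.png

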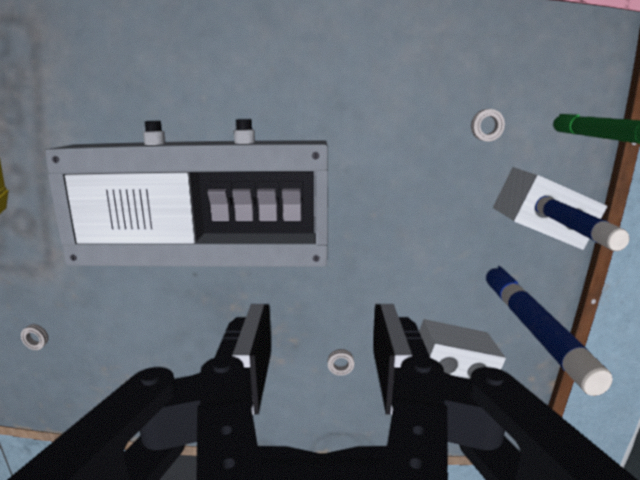

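View pics/s17.png

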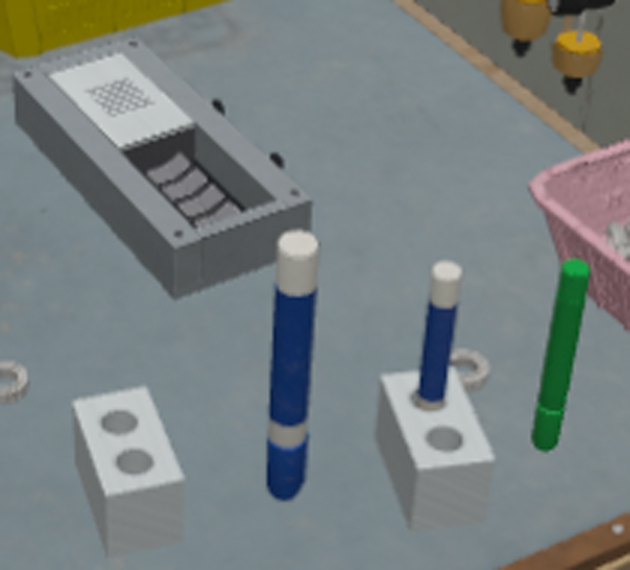

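View pics/t17.png

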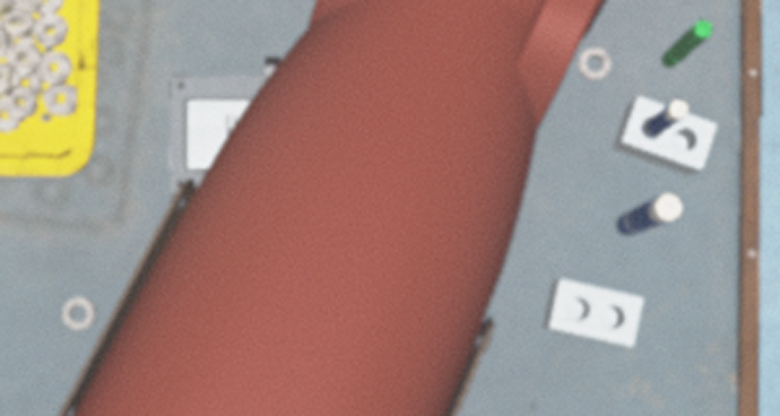

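```bash
python3 -c "
from cell import *
print(observe()['joint_velocities'].round(4)); print(hand_in())"
```

```text
[-0.0017  0.0005 -0.0027  0.0003  0.0039  0.0037]
the job is handed in; nothing more can be done
None
```

I handed the job in at about 19.5 s. The cover is open, all four rockers match, and the marker is back upright in its block. `hand_in()` gives no verdict, so these results come from my own camera and force checks.

- **Cover:** I dragged it open with shut fingertips at about 9 N. Measured in the wrist view, it is about 107 mm open of 108 mm.
- **Rocker:** The odd one was the leftmost (+y). I pressed its front end with the marker, and the wrist force settled at about 10 N. The last wrist picture shows all four rockers set alike.
- **Marker:** I took the smaller blue one from the far block and put it back in the same hole. In the last views it stands upright, with its cap within about 1 px of where it started.
- **Bearings:** All three lie where they were by eye, and the arm touched nothing at the end. I did not re-measure their positions.

**Disagreements:**
- **Fingertips:** The cover was touched only when the reported tool point was at about 20 mm height, not 50 mm, so the real tips sit about 30 mm behind it. I found contact by force and allowed for this when picking the grasp height.
- **Grip opening:** It read about 14.5 mm on the 16 mm marker.
- **Marker foot:** In the wrist view it appeared about 3 mm nearer the robot than the tool position implied. I offset the press and the re-insertion a little for this; the foot entered the hole without resistance.

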